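# Put the sharpening stones away in their case

### The arm

A 6-joint arm with a two-finger parallel gripper is mounted at the origin on the work surface. World frame = base frame: x ahead of the robot, y to its left, z up, the work surface at z = 0. Lengths are in mm, angles in rad, forces in N, time in s.
With the tool pointing down it reaches from about 350 to 775 mm from the base axis. Payload 7.3 kg.
Tool frame: the origin (TCP) lies midway between the tips of the shut fingers; the grasp point (between the pads) lies 19 mm behind it; z points along the fingers, y is the line along which they close (so a half turn about z gives the same grasp; the last joint's range is limited). The gripper opens to 92 mm and grips with 3 to 60 N. Pads are 19 mm wide; open, the fingers measure 130 mm over their backs; the gripper's body (75 mm by 190 mm) begins 47 mm behind the grasp point.
Start: joints at [1.144, 0.342, 1.524, -0, 1.275, -0.146], TCP at [145.475, 504.462, 226.741] pointing down, gripper open.
Joint ranges: [-2.53, 2.53], [-0.77, 2.02], [0.04, 2.7], [-1, 4.14], [0.28, 2.66], [-3.11, 3.11]. Speed limits (rad/s): [2.57, 2.57, 3.14, 3.14, 3.14, 3.14].

### API

Orientations are given as [roll, pitch, yaw] about the fixed x, y, z axes, in that order (R = Rz(yaw) Ry(pitch) Rx(roll)).
In Python, from plant import bot gives the robot as it stands.
- The arm moves only by the tool servo_tool, never from a script. Its argument "deltas" is a list of rows, each a list of 2 entries, a list of its own where there are three numbers: the shift along the tool's x, y, z in m, then the turn, a rotation vector about the tool's x, y, z in degrees. A call has 1 to 20 rows; each row shifts and turns the commanded pose from where the row before left it, along the tool's axes as they then stand; what a row does not reach is not made up. A row lasts 1/8 s, in which the tool goes at most 62.5 mm and 10.7 degrees, less where a joint would pass 70% of its speed; a pose out of reach is approached as far as the arm can. A call with a gripper value outside its range is refused whole. "fingers" is the opening, from 0 (shut) to 1 (fully open), set as the call begins (left out, the last holds). The fingers move at their own pace and stop on an object; the grip force is fixed at half the most. Time passes only in rows, so rows that do not move let the fingers close. It gives the time, the measured TCP pose, the force, the opening and the grip force at its end, in the units of the state.
- bot.get_obs(): the state, without advancing time (a new reading comes with each control period).
- bot.capture(name): name is "scene" or "side" or "wrist"; returns the picture (384x512x3 uint8, red, green, blue); there is no depth.
- bot.camera_model(name): a dict with "mtx" (3x3 intrinsics, pixels), "dist" ([k1, k2, p1, p2, k3] as OpenCV has them; the pictures are not rectified), "xyz" and "rotation" of the camera in the world. Camera axes: x right, y down, z forward; pixel columns grow to the right and rows downward; lengths in mm; the calibration is good to about 2 mm. A picture is of the moment at which its call begins: read the wrist's pose just before it. camera_model takes no time and is no camera call; for the wrist camera it gives the pose at the moment of the call.
- bot.close_job(): hands the job in; it is judged then, once.
The state is a dict: "time": time; "joint_positions": joint angles; "dq": joint speeds; "tau": joint torques, N m; "tool_pos": TCP position; "tcp_rot": TCP orientation; "contact_force": force on the tool from outside, world axes, zero at the start; "moment": the same for the moment, N m; "grip_width": finger opening in mm; "finger_force": force on a finger pad.
Only numpy, scipy, OpenCV 4.12 (cv2) and the standard library are available. Lean on these libraries where they do the work, as an engineer would, in place of code of your own. Each camera call takes 0.05 s, during which the arm holds its last target. There are 200 camera calls.

### The job

Swing both doors of the stone case wide open, slide every sharpening stone that lies on the bench lengthwise into the bay with the strip of its own colour until it is fully home against the back wall, and only when all are in shut both doors completely. Leave the tape, glue, brushes and screwdriver where they are.

Things in the scene. Friction and masses are not known exactly. Their poses are not given: they have to be found in the camera images.
- case: Wooden case fixed on the bench, floorless, 126 mm deep (x), 241 wide (y), 32 high. Origin: centre of its underside; +x points into the bays, the open front faces -x, roughly to the robot. Four bays 46 mm apart along y, 7 mm partitions with round noses; coloured strips on the roof from -y to +y: red, white, green, blue. The roof starts 40 mm behind the mouths; its top is at 32 mm.
- door_left (a joint): Angle (rad) of the left door (at +y of the case): 0 shut, standing upright across the two left-hand mouths, growing as it swings out and away from the mouths, 2.1 at its stop. Dark wood, 112 mm long, 10 thick, top 46 mm above the bench, vertical hinge at the case's outer corner; light friction, stays where left. Its post is 75 mm from the hinge axis.
- door_right (a joint): Angle (rad) of the right door (at -y of the case), the mirror image of the left one: 0 shut, 2.1 at its stop.
- door_left_post (a point): Centre of the top end of the left door's grip: an upright steel post 18 mm in diameter that rises 38 mm from the door's top edge; this point is 84 mm above the bench.
- door_left_hinge (a point): Point on the vertical hinge axis of the left door, 84 mm above the bench (as high as the top of the post).
- door_right_post (a point): Centre of the top end of the right door's grip: an upright steel post 18 mm in diameter that rises 38 mm from the door's top edge; this point is 84 mm above the bench.
- door_right_hinge (a point): Point on the vertical hinge axis of the right door, 84 mm above the bench (as high as the top of the post).
- stone_red: Red sharpening stone, a plain bar 110 mm long (x), 36 wide (y), 20 thick (z), about 0.2 kg, lying flat on the bench (absent in some starts). Origin: the middle of the bar, 10 mm above the bench. Either end may go in first, either face up.
- bay_red (a point): Bay with the red strip: the point on the bench under the middle of the stone when it is home (touching the back wall). Axes as the case: +x goes into the bay. The bay is a straight channel 39 mm wide, 24 high and 116 deep from mouth to back wall.
- mouth_red (a point): Middle of the mouth of the bay with the red strip, on the bench, 61 mm before bay_red along the case's x. The first 40 mm behind it have walls but no roof (fingers can reach in from above). A stone fully home has its outer end 6 mm inside the mouth.
- stone_white: White sharpening stone, a plain bar 110 mm long (x), 36 wide (y), 20 thick (z), about 0.2 kg, lying flat on the bench (absent in some starts). Origin: the middle of the bar, 10 mm above the bench. Either end may go in first, either face up.
- bay_white (a point): Bay with the white strip: the point on the bench under the middle of the stone when it is home (touching the back wall). Axes as the case: +x goes into the bay. The bay is a straight channel 39 mm wide, 24 high and 116 deep from mouth to back wall.
- mouth_white (a point): Middle of the mouth of the bay with the white strip, on the bench, 61 mm before bay_white along the case's x. The first 40 mm behind it have walls but no roof (fingers can reach in from above). A stone fully home has its outer end 6 mm inside the mouth.
- stone_green: Green sharpening stone, a plain bar 110 mm long (x), 36 wide (y), 20 thick (z), about 0.2 kg, lying flat on the bench (absent in some starts). Origin: the middle of the bar, 10 mm above the bench. Either end may go in first, either face up.
- bay_green (a point): Bay with the green strip: the point on the bench under the middle of the stone when it is home (touching the back wall). Axes as the case: +x goes into the bay. The bay is a straight channel 39 mm wide, 24 high and 116 deep from mouth to back wall.
- mouth_green (a point): Middle of the mouth of the bay with the green strip, on the bench, 61 mm before bay_green along the case's x. The first 40 mm behind it have walls but no roof (fingers can reach in from above). A stone fully home has its outer end 6 mm inside the mouth.
- stone_blue: Blue sharpening stone, a plain bar 110 mm long (x), 36 wide (y), 20 thick (z), about 0.2 kg, lying flat on the bench (absent in some starts). Origin: the middle of the bar, 10 mm above the bench. Either end may go in first, either face up.
- bay_blue (a point): Bay with the blue strip: the point on the bench under the middle of the stone when it is home (touching the back wall). Axes as the case: +x goes into the bay. The bay is a straight channel 39 mm wide, 24 high and 116 deep from mouth to back wall.
- mouth_blue (a point): Middle of the mouth of the bay with the blue strip, on the bench, 61 mm before bay_blue along the case's x. The first 40 mm behind it have walls but no roof (fingers can reach in from above). A stone fully home has its outer end 6 mm inside the mouth.
- tape_roll: Bystander: roll of blue tape lying flat, 100 mm across, 36 high. Origin: centre of its underside.
- glue: Bystander: white glue bottle with red cap, 44 mm across, 130 high, standing. Origin: centre of its underside.
- brush_block: Bystander: pale blue foam block 50 x 100 x 40 mm with four brushes standing in it (130 mm high in all). Origin: centre of its underside.
- screwdriver: Bystander: screwdriver with a blue handle, lying on the bench to the right.
Mind the look-alikes: they are no part of the job. Of the things shaped like the stone_green, the green one is meant. There is more than one size of the stone_red; the one meant has the size given above.

How it is judged:
By the outcome, as a careful person would: the job done as asked, in the order asked, and still so for the second after the job is handed in, with the robot touching nothing.
Of stone_red, stone_white, stone_green, stone_blue only 3 to 4 are there at a start; the rules pass over those that are not, and their reading is None.
At some moment in a run one of stone_red, stone_white, stone_green, stone_blue may be knocked a few centimetres aside while the robot is not near it.
Once in a run the grip may slacken for a moment while it holds something.
It also fails if it takes over 210 s, if anything falls off the work surface, if the arm or the gripper's body presses on something with over 40 N, if the wrist force passes 120 N, or if a joint passes its speed limit or range.

## Working session

There is one attempt and no reset: what is moved stays moved. The work goes in short steps, Python scripts to look and compute and a tool call to move; the robot and the scene stay as the last step left them, time stands still between calls to the robot, and variables do not carry over. Pictures are saved under pics/ and viewed, at most 14 in all, crops included, and the job is handed in when it is done.

Besides the shell and the picture viewer there is one more tool, called by a JSON object that holds its "fn" and its "kwargs". servo_tool: Moves the arm, as the interface text tells. Its arguments: {"type":"object","properties":{"deltas":{"type":"array"},"fingers":{"type":"number"}},"required":["deltas"]}

```bash
ls; mkdir -p pics
python3 - <<'E'
from plant import bot
import cv2,numpy as np
o=bot.get_obs();print(o['time'],o['tool_pos'],o['tcp_rot'],o['grip_width'])
for n in('scene','side'):
    c=bot.camera_model(n);print(n,c)
    cv2.imwrite(f'pics/{n}0.png',cv2.resize(bot.capture(n)[...,::-1],(800,600),interpolation=cv2.INTER_CUBIC))
E
```

```text
pics
0.0 [145.30343058 504.07191819 226.04855601] [-3.14008472e+00 -2.16639612e-04  2.86077397e+00] 91.63791475041344
scene {'mtx': array([[378.18604109,   0.        , 250.36744549],
       [  0.        , 378.18604109, 185.78808374],
       [  0.        ,   0.        ,   1.        ]]), 'dist': array([-0.00336957,  0.        ,  0.        ,  0.        ,  0.        ]), 'xyz': array([1332.22551078, -491.7035324 ,  905.7792807 ]), 'rotation': array([-2.3071623 , -0.01896195,  1.15325139])}
side {'mtx': array([[491.07341981,   0.        , 256.00339536],
       [  0.        , 491.07341981, 197.10102714],
       [  0.        ,   0.        ,   1.        ]]), 'dist': array([0.04393465, 0.        , 0.        , 0.        , 0.        ]), 'xyz': array([ -210.11131287, -1132.25760903,  1135.79229931]), 'rotation': array([-2.26995745, -0.01734967, -0.60113638])}
```

View pics/scene0.png

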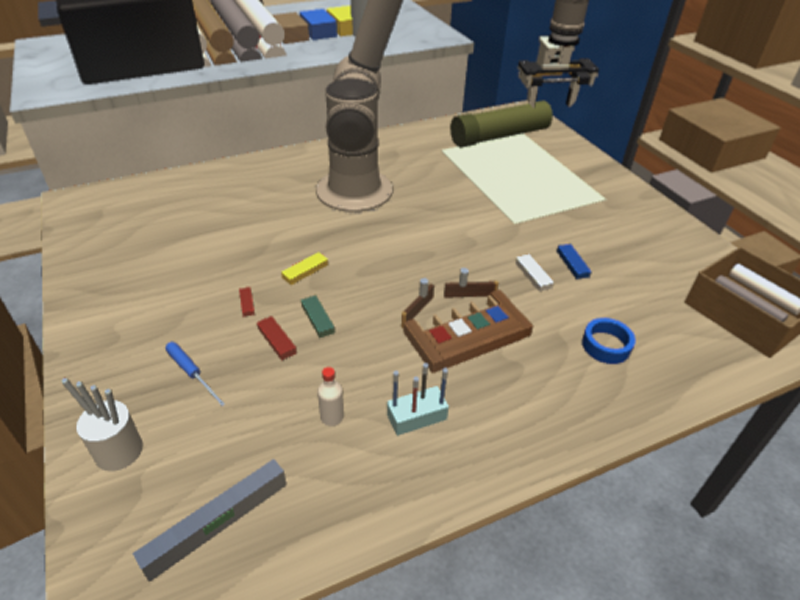

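View pics/side0.png

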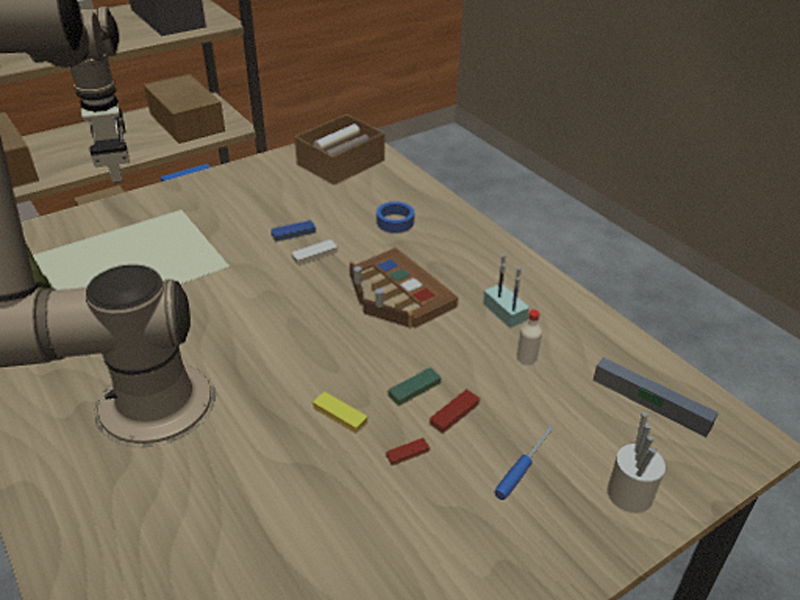

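Candidates (scene, 800x600 px): blue bar (573,260), white bar (534,271), green bar (318,316), large red bar (277,338), small red bar (246,301, too small, a decoy) and yellow bar (305,267, wrong colour). One enlarged crop will confirm this.

```bash
cat > h.py <<'E'
import numpy as np,cv2
from scipy.spatial.transform import Rotation as R
from plant import bot
def cam(n):
    c=bot.camera_model(n); return c
def proj(c,P):
    Rw=R.from_euler('xyz',c['rotation']).as_matrix()
    rv=cv2.Rodrigues(Rw.T)[0]; t=-Rw.T@c['xyz']
    return cv2.projectPoints(np.asarray(P,float).reshape(-1,3),rv,t,c['mtx'],c['dist'])[0][:,0]
def back(c,uv,z):
    Rw=R.from_euler('xyz',c['rotation']).as_matrix()
    q=cv2.undistortPoints(np.asarray(uv,float).reshape(-1,1,2),c['mtx'],c['dist'])[:,0]
    d=np.c_[q,np.ones(len(q))]@Rw.T
    return c['xyz']+d*((z-c['xyz'][2])/d[:,2])[:,None]
def box(p,L=110,W=36,H=20):
    x,y,a=p; s=np.array([[i*L/2,j*W/2] for i in(-1,1) for j in(-1,1)])
    s=s@np.array([[np.cos(a),np.sin(a)],[-np.sin(a),np.cos(a)]])+[x,y]
    return np.r_[np.c_[s,np.zeros(4)],np.c_[s,np.full(4,H)]]
def cols(im):
    h=cv2.cvtColor(im,cv2.COLOR_RGB2HSV).astype(int); H,S,V=h[...,0],h[...,1],h[...,2]
    return dict(red=((H<6)|(H>172))&(S>150)&(V>40),green=(H>60)&(H<95)&(S>70)&(V>30),
        blue=(H>105)&(H<125)&(S>150)&(V>40),white=(S<45)&(V>120))
E
python3 - <<'E'
from h import *
for n in('scene','side'):
    c=cam(n); im=bot.capture(n); np.save(f'{n}.npy',im)
    print(n,proj(c,[[0,0,0],[145,504,226]])*1.5625)
    m=cols(im)
    for k,v in m.items():
        nn,l,st,ce=cv2.connectedComponentsWithStats(v.astype(np.uint8))
        for i in range(1,nn):
            if st[i,4]>60:
                print(k,st[i],(ce[i]*1.5625).round(),back(c,ce[i],10)[0].round())
a=cv2.resize(np.load('scene.npy')[160:245,140:390],(800,272),interpolation=cv2.INTER_CUBIC)
b=cv2.resize(np.load('side.npy')[135:305,170:310],None,fx=1.9*1.0,fy=1.9,interpolation=cv2.INTER_CUBIC)
cc=np.zeros((272+b.shape[0],800,3),np.uint8);cc[:272]=a;cc[272:,:b.shape[1]]=b
s=cv2.resize(np.load('scene.npy')[175:240,250:345],(530,int(530*65/95)),interpolation=cv2.INTER_CUBIC)[:b.shape[0]]
cc[272:272+s.shape[0],270:800]=s
cv2.imwrite('pics/crop1.png',cc[:600,:,::-1])
E
```

```text
scene [[352.71175417 189.72109997]
 [548.07660098 105.2405518 ]]
red [154 185   8  16 104] [246. 301.] [ 344. -384.   10.]
red [165 203  24  26 272] [276. 336.] [ 473. -353.   10.]
red [275 209  14  10  85] [440. 334.] [599. -36.  10.]
green [194 190  19  22 204] [317. 314.] [ 443. -254.   10.]
green [300 201  13   9  64] [478. 320.] [595.  58.  10.]
blue [ 289    0   66   68 2777] [502.  42.] [-825.  999.   10.]
blue [ 344    0   86  104 4369] [611.  70.] [-406. 1242.   10.]
blue [193   6  21  10 138] [317.  17.] [-1402.   369.    10.]
blue [357 157  20  21 203] [573. 261.] [508. 373.  10.]
blue [374 204  32  28 534] [608. 340.] [751. 280.  10.]
blue [107 220  19  20 149] [181. 358.] [ 457. -543.   10.]
white [139   0  22  19 176] [234.  13.] [-1591.    26.    10.]
white [154   0  71  19 515] [285.   8.] [-1571.   264.    10.]
white [ 246    0   56   37 1119] [420.  32.] [-1057.   727.    10.]
white [   6   22  222   50 4163] [147.  70.] [-1046.  -424.    10.]
white [ 283   85  104   58 3140] [522. 177.] [136. 469.  10.]
white [  0 107  32  24 526] [ 22. 186.] [-349. -839.   10.]
wh
[... 1258 characters left out ...]
2  79  28  15 130] [337. 134.] [873. 757.  10.]
white [  21  134  126   52 3405] [134. 252.] [137. 494.  10.]
white [308 136  25  14 107] [502. 221.] [990. 105.  10.]
white [332 139  20  23 177] [533. 234.] [1020.   18.   10.]
white [355 145  17  11  77] [569. 235.] [1093.  -36.   10.]
white [187 153  29  14 185] [314. 249.] [513. 269.  10.]
white [369 156  13  11  70] [587. 251.] [1080. -113.   10.]
white [256 178  14   8  72] [411. 284.] [635.  21.  10.]
white [310 182  29  19 219] [506. 298.] [ 789. -145.   10.]
white [334 206  12  11  80] [531. 330.] [ 763. -261.   10.]
white [466 247  18  11  86] [742. 394.] [ 988. -640.   10.]
white [395 284  31  24 421] [640. 463.] [ 681. -648.   10.]
```

View pics/crop1.png

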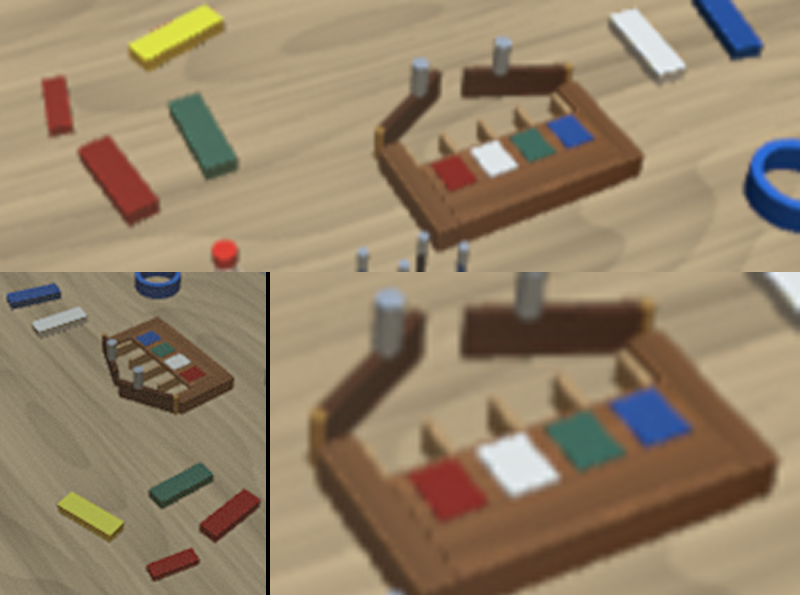

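The four stones are confirmed: the large red bar is the 110 mm one, and the small red and yellow bars are decoys. Next I fit their poses and coarsely locate the case.

```bash
cat > fit.py <<'E'
from h import *
from scipy.optimize import minimize
def fit(ims,cs,k,p0):
    """box pose from colour masks in several cameras"""
    best=None; ms=[]
    for im,c in zip(ims,cs):
        h=cv2.cvtColor(im,cv2.COLOR_RGB2HSV).astype(int);H,S,V=h[...,0],h[...,1],h[...,2]
        m=dict(red=((H<8)|(H>170))&(S>130),green=(H>50)&(H<100)&(S>60),blue=(H>100)&(H<130)&(S>120),white=(S<60)&(V>90))[k].astype(np.uint8)
        u=proj(c,[[p0[0],p0[1],10]])[0]; n,l,st,ce=cv2.connectedComponentsWithStats(m)
        d=[np.hypot(*(ce[i]-u)) if st[i,4]>50 else 1e9 for i in range(1,n)]; i=1+int(np.argmin(d))
        ms.append((cv2.resize((l==i).astype(np.float32),None,fx=4,fy=4,interpolation=cv2.INTER_LINEAR)>.5,c))
    def cost(p):
        s=0
        for m,c in ms:
            hull=cv2.convexHull(proj(c,box(p)).astype(np.float32))
            r=np.zeros(m.shape,np.uint8); cv2.fillConvexPoly(r,np.round((hull*4+1.5)*16).astype(np.int32),1,shift=4)
            r=r>0; s+=(r^m).sum()/m.sum()
        return s/len(ms)
    for a in np.arange(0,np.pi,np.pi/6):
        r=minimize(cost,[p0[0],p0[1],a],method='Nelder-Mead',options=dict(initial_simplex=[[p0[0],p0[1],a],[p0[0]+15,p0[1],a],[p0[0],p0[1]+15,a],[p0[0],p0[1],a+.4]],xatol=.05,fatol=1e-4))
        if best is None or r.fun<best.fun: best=r
    return best.x.round(3),round(best.fun,3)
E
python3 - <<'E'
from fit import *
I={n:np.load(n+'.npy') for n in('scene','side')};C={n:cam(n) for n in I}
for k,p in dict(red=(475,-352),green=(447,-253),blue=(510,373),white=(506,268)).items():
    for ns in(('scene','side'),('scene',),('side',)):
        print(k,ns,*fit([I[n] for n in ns],[C[n] for n in ns],k,p))
uv=lambda u,v:(250+(u-270)/5.58,175+(v-272)/5.58)
c=C['scene']
for nm,q,z in [('back+y',(773,462),32),('hinge+y',(648,303),46),('hinge-y',(318,415),46),('postL',(530,268),84),('postR',(389,298),84)]:
    print(nm,back(c,[uv(*q)],z)[0].round(1))
E
```

```text
red ('scene', 'side') [ 475.986 -353.152    3.321] 0.226
red ('scene',) [ 4.71463e+02 -3.53219e+02  1.45000e-01] 0.176
red ('side',) [ 477.319 -354.336    3.386] 0.236
green ('scene', 'side') [ 4.46761e+02 -2.55042e+02 -2.50000e-02] 0.575
green ('scene',) [ 434.141 -253.212    3.112] 0.496
green ('side',) [ 450.865 -252.179    3.339] 0.561
blue ('scene', 'side') [508.22  373.276   2.858] 0.684
blue ('scene',) [505.149 374.289   2.863] 0.297
blue ('side',) [5.14912e+02 3.81969e+02 1.33000e-01] 1.016
white ('scene', 'side') [507.267 260.832   3.112] 0.149
white ('scene',) [ 5.03558e+02  2.62308e+02 -4.30000e-02] 0.07
white ('side',) [ 5.09877e+02  2.59653e+02 -3.20000e-02] 0.149
back+y [672.8 137.5  32. ]
hinge+y [537.  133.7  46. ]
hinge-y [547.6 -96.5  46. ]
postL [517.1  56.9  84. ]
postR [508.9 -33.7  84. ]
```

```bash
cat > mv.py <<'E'
from h import *
from scipy.linalg import logm,expm
def T(p,r):
    M=np.eye(4);M[:3,:3]=R.from_euler('xyz',r).as_matrix() if np.ndim(r)==1 else r;M[:3,3]=p;return M
def now():
    o=bot.get_obs();return T(o['tool_pos'],o['tcp_rot'])
def down(x,y,z,yaw): return T([x,y,z],[np.pi,0,yaw])
def plan(A,B,n=None,v=55,w=10):
    L=np.real(logm(np.linalg.inv(A)@B))
    t=L[:3,3];r=np.degrees([L[2,1],L[0,2],L[1,0]])
    n=n or max(1,int(np.ceil(max(np.linalg.norm(t)/v,np.linalg.norm(r)/w))))
    D=expm(L/n);print(n,'rows:',[(D[:3,3]/1000).round(4).tolist(),(r/n).round(2).tolist()])
E
python3 - <<'E'
from mv import *
c=cam('wrist');A=now();Cm=T(c['xyz'],c['rotation'])
print(np.round(np.linalg.inv(A)@Cm,3));print(c['mtx'],c['dist'])
plan(A,down(500,20,300,np.pi),v=50)
E
```

```text
[[-1.00000e-03 -9.62000e-01 -2.73000e-01  7.30490e+01]
 [ 1.00000e+00 -1.00000e-03 -1.00000e-03 -7.00000e-01]
 [ 0.00000e+00 -2.73000e-01  9.62000e-01 -1.58351e+02]
 [ 0.00000e+00  0.00000e+00  0.00000e+00  1.00000e+00]]
[[306.93391293   0.         251.84727789]
 [  0.         306.93391293 185.44734717]
 [  0.           0.           1.        ]] [-0.05141588  0.          0.          0.          0.        ]
13 rows: [[-0.0327, -0.0328, -0.0057], [-0.0, -0.0, -1.24]]
```

Run:
```python
from mv import *
plan(now(),down(570,20,230,np.pi),v=40)
```

```text
17 rows: [[-0.029, -0.0246, -0.0002], [-0.0, -0.0, -0.95]]
```

{"fn": "servo_tool", "kwargs": {"deltas": [[[-0.029,-0.0246,0],[0,0,-0.95]],[[-0.029,-0.0246,0],[0,0,-0.95]],[[-0.029,-0.0246,0],[0,0,-0.95]],[[-0.029,-0.0246,0],[0,0,-0.95]],[[-0.029,-0.0246,0],[0,0,-0.95]],[[-0.029,-0.0246,0],[0,0,-0.95]],[[-0.029,-0.0246,0],[0,0,-0.95]],[[-0.029,-0.0246,0],[0,0,-0.95]],[[-0.029,-0.0246,0],[0,0,-0.95]],[[-0.029,-0.0246,0],[0,0,-0.95]],[[-0.029,-0.0246,0],[0,0,-0.95]],[[-0.029,-0.0246,0],[0,0,-0.95]],[[-0.029,-0.0246,0],[0,0,-0.95]],[[-0.029,-0.0246,0],[0,0,-0.95]],[[-0.029,-0.0246,0],[0,0,-0.95]],[[-0.029,-0.0246,0],[0,0,-0.95]],[[-0.029,-0.0246,0],[0,0,-0.95]],[[0,0,0],[0,0,0]],[[0,0,0],[0,0,0]]]}}

```text
time: 2.58
tool_pos: [569.3, 20.0, 226.3]
tcp_rot: [3.141, -0.001, -3.141]
contact_force: [0.2, 0.2, -0.0]
grip_width: 91.6
finger_force: 0.0
```

Run:
```python
from mv import *
c=cam('wrist');im=bot.capture('wrist');np.savez('w1.npz',im=im,**c)
print(c['xyz'],c['rotation'])
cv2.imwrite('pics/w1.png',cv2.resize(im[...,::-1],(800,600),interpolation=cv2.INTER_CUBIC))
```

```text
[496.20930355  18.98872254 384.74322228] [ 2.86643627e+00 -5.39808957e-04  1.57095012e+00]
```

View pics/w1.png

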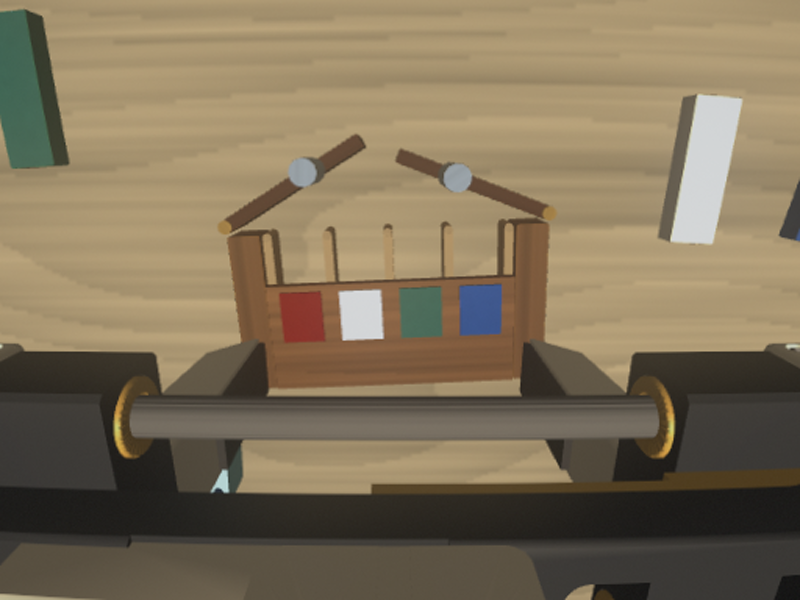

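Run:
```python
from mv import *
d=np.load('w1.npz');im=d['im'];c={k:d[k] for k in('mtx','dist','xyz','rotation')}
m=cols(im);pts=[]
for k in('red','white','green','blue'):
    mm=m[k].copy().astype(np.uint8);mm[:175]=0;mm[225:]=0;mm[:,:170]=0;mm[:,330:]=0
    n,l,st,ce=cv2.connectedComponentsWithStats(mm);i=1+np.argmax(st[1:,4]);pts.append(ce[i]);print(k,st[i])
P=back(c,pts,32);print(P.round(1))
s=np.array([-69,-23,23,69]);fx=np.polyfit(s,P[:,0],1);fy=np.polyfit(s,P[:,1],1);yaw=np.arctan2(-fx[0],fy[0])
print('scale',np.hypot(fx[0],fy[0]),'yaw',yaw,'centre line',fx[1],fy[1],'res',(P[:,1]-np.polyval(fy,s)).round(2))
q=lambda u,v:[u/1.5625-.18,v/1.5625-.18]
for nm,p,z in [('roofL',q(268,286),32),('roofR',q(514,275),32),('caseBL',q(275,388),32),('noseTips',q(388,225),32),('n',q(329,229),32),('n',q(446,223),32),('postR',q(303,172),84),('postL',q(457,178),84),('hingeR',q(225,228),46),('hingeL',q(549,214),46)]:
    print(nm,back(c,[p],z)[0].round(1))
```

```text
red [179 187  29  32 805]
white [217 185  29  33 851]
green [257 184  25  31 638]Traceback (most recent call last):
  File "<stdin>", line 6, in <module>
    return _wrapfunc(a, 'argmax', axis=axis, out=out, **kwds)
    return bound(*args, **kwds)
ValueError: attempt to get argmax of an empty sequence
```

Run:
```python
from mv import *
d=np.load('w1.npz');im=d['im'];c={k:d[k] for k in('mtx','dist','xyz','rotation')}
h=cv2.cvtColor(im,cv2.COLOR_RGB2HSV).astype(int);print(h[198,308],h[200,270],h[200,192])
H,S,V=h[...,0],h[...,1],h[...,2]
m=cols(im);m['blue']=(H>100)&(H<130)&(S>100);m['green']=(H>50)&(H<100)&(S>50);pts=[]
for k in('red','white','green','blue'):
    mm=m[k].copy().astype(np.uint8);mm[:175]=0;mm[225:]=0;mm[:,:170]=0;mm[:,330:]=0
    n,l,st,ce=cv2.connectedComponentsWithStats(mm);i=1+np.argmax(st[1:,4]);pts.append(ce[i]);print(k,st[i])
P=back(c,pts,32);print(P.round(1))
s=np.array([-69,-23,23,69]);fx=np.polyfit(s,P[:,0],1);fy=np.polyfit(s,P[:,1],1);yaw=np.arctan2(-fx[0],fy[0])
print('scale',np.hypot(fx[0],fy[0]),'yaw',yaw,'centre line',fx[1],fy[1],'res',(P[:,1]-np.polyval(fy,s)).round(2))
q=lambda u,v:[u/1.5625-.18,v/1.5625-.18]
for nm,p,z in [('roofL',q(268,286),32),('roofR',q(514,275),32),('caseBL',q(275,388),32),('noseTips',q(388,225),32),('n',q(329,229),32),('n',q(446,223),32),('postR',q(303,172),84),('postL',q(457,178),84),('hingeR',q(225,228),46),('hingeL',q(549,214),46)]:
    print(nm,back(c,[p],z)[0].round(1))
```

```text
[110 142 142] [ 74  74 107] [  3 172 139]
red [179 187  29  32 805]
white [217 185  29  33 851]
green [256 184  27  32 782]
blue [295 182  26  32 799]
[[617.5 -52.3  32. ]
 [615.4  -6.3  32. ]
 [613.4  40.   32. ]
 [611.1  86.3  32. ]]
scale 1.0057267996769106 yaw 0.045470831996771814 centre line 614.3368575378137 16.960543198507033 res [ 0.09 -0.12 -0.02  0.05]
roofL [592.6 -77.   32. ]
roofR [583.9 110.6  32. ]
caseBL [678.8 -77.7  32. ]
noseTips [546.   14.9  32. ]
n [548.9 -28.7  32. ]
n [544.5  57.6  32. ]
postR [506.  -36.4  84. ]
postL [509.7  57.9  84. ]
hingeR [ 545.9 -101.2   46. ]
hingeL [536.  128.9  46. ]
```

```bash
cat > geo.py <<'E'
from mv import *
O=np.array([610.5,17.0]);YAW=.0455
Rc=np.array([[np.cos(YAW),-np.sin(YAW)],[np.sin(YAW),np.cos(YAW)]])
def W(p): return O+Rc@np.array(p,float)       # case xy -> world
def post(side,th):
    s=1 if side=='L' else -1
    return W([-69.6-75*np.sin(th),s*(115-75*np.cos(th))])
def arc(side,a,b,n):
    p=np.array([post(side,t) for t in np.linspace(a,b,n+1)]);d=np.diff(p,axis=0)
    print(post(side,a).round(1),[[[round(-x/1000,4),round(y/1000,4),0],[0,0,0]] for x,y in d])
E
python3 - <<'E'
from geo import *
plan(now(),down(509.7,57.9,55,np.pi),v=45)
arc('L',.4,2.07,16)
arc('R',.507,2.07,15)
E
```

```text
5 rows: [[0.0119, 0.0075, 0.0343], [0.01, -0.01, 0.02]]
[509.7  58.4] [[[np.float64(0.0072), np.float64(0.0031), 0], [0, 0, 0]], [[np.float64(0.0068), np.float64(0.0038), 0], [0, 0, 0]], [[np.float64(0.0064), np.float64(0.0045), 0], [0, 0, 0]], [[np.float64(0.0059), np.float64(0.0052), 0], [0, 0, 0]], [[np.float64(0.0053), np.float64(0.0057), 0], [0, 0, 0]], [[np.float64(0.0047), np.float64(0.0063), 0], [0, 0, 0]], [[np.float64(0.004), np.float64(0.0067), 0], [0, 0, 0]], [[np.float64(0.0033), np.float64(0.0071), 0], [0, 0, 0]], [[np.float64(0.0025), np.float64(0.0074), 0], [0, 0, 0]], [[np.float64(0.0017), np.float64(0.0076), 0], [0, 0, 0]], [[np.float64(0.0009), np.float64(0.0078), 0], [0, 0, 0]], [[np.float64(0.0001), np.float64(0.0078), 0], [0, 0, 0]], [[np.float64(-0.0007), np.float64(0.0078), 0], [0, 0, 0]], [[np.float64(-0.0015), np.float64(0.0077), 0], [0, 0, 0]], [[np.float64(-0.0023), np.float64(0.0075), 0], [0, 0, 0]], [[np.float64(-0.0031), np.float64(0.0072), 0], [0, 0, 0]]]
[506.8 -37.2] [[[np.float64(0.0064), np.float64(-0.0044), 0], [0, 0, 0]], [[np.float64(0.0059), np.float64(-0.0051), 0], [0, 0, 0]], [[np.float64(0.0054), np.float64(-0.0057), 0], [0, 0, 0]], [[np.float64(0.0047), np.float64(-0.0062), 0], [0, 0, 0]], [[np.float64(0.0041), np.float64(-0.0067), 0], [0, 0, 0]], [[np.float64(0.0034), np.float64(-0.0071), 0], [0, 0, 0]], [[np.float64(0.0026), np.float64(-0.0074), 0], [0, 0, 0]], [[np.float64(0.0018), np.float64(-0.0076), 0], [0, 0, 0]], [[np.float64(0.001), np.float64(-0.0077), 0], [0, 0, 0]], [[np.float64(0.0002), np.float64(-0.0078), 0], [0, 0, 0]], [[np.float64(-0.0006), np.float64(-0.0078), 0], [0, 0, 0]], [[np.float64(-0.0014), np.float64(-0.0077), 0], [0, 0, 0]], [[np.float64(-0.0022), np.float64(-0.0075), 0], [0, 0, 0]], [[np.float64(-0.003), np.float64(-0.0072), 0], [0, 0, 0]], [[np.float64(-0.0037), np.float64(-0.0069), 0], [0, 0, 0]]]
```

{"fn": "servo_tool", "kwargs": {"deltas": [[[0.03,0.0188,0],[0,0,0]],[[0.03,0.0188,0.02],[0,0,0]],[[0,0,0.04],[0,0,0]],[[0,0,0.04],[0,0,0]],[[0,0,0.04],[0,0,0]],[[0,0,0.0313],[0,0,0]],[[0,0,0],[0,0,0]]]}}

```text
time: 3.5
tool_pos: [507.7, 58.0, 54.1]
tcp_rot: [3.141, -0.005, -3.139]
contact_force: [-0.8, 0.4, 0.5]
grip_width: 91.8
finger_force: 0.0
```

{"fn": "servo_tool", "kwargs": {"deltas": [[[0,0,0],[0,0,0]],[[0,0,0],[0,0,0]],[[0,0,0],[0,0,0]],[[0,0,0],[0,0,0]],[[0,0,0],[0,0,0]],[[0,0,0],[0,0,0]]], "fingers": 0}}

```text
time: 4.25
tool_pos: [509.9, 57.2, 55.4]
tcp_rot: [3.141, 0.0, -3.141]
contact_force: [-0.1, -0.1, 0.1]
grip_width: 36.6
finger_force: 0.0
```

Still closing; wait, then swing the left door.

{"fn": "servo_tool", "kwargs": {"deltas": [[[0,0,0],[0,0,0]],[[0,0,0],[0,0,0]],[[0,0,0],[0,0,0]],[[0,0,0],[0,0,0]]]}}

```text
time: 4.75
tool_pos: [510.8, 58.6, 55.4]
tcp_rot: [3.139, 0.002, -3.141]
contact_force: [4.1, 7.3, -3.1]
grip_width: 17.4
finger_force: 30.0
```

{"fn": "servo_tool", "kwargs": {"deltas": [[[0.0072,0.0031,0],[0,0,0]],[[0.0068,0.0038,0],[0,0,0]],[[0.0064,0.0045,0],[0,0,0]],[[0.0059,0.0052,0],[0,0,0]],[[0.0053,0.0057,0],[0,0,0]],[[0.0047,0.0063,0],[0,0,0]],[[0.004,0.0067,0],[0,0,0]],[[0.0033,0.0071,0],[0,0,0]],[[0.0025,0.0074,0],[0,0,0]],[[0.0017,0.0076,0],[0,0,0]],[[0.0009,0.0078,0],[0,0,0]],[[0.0001,0.0078,0],[0,0,0]],[[-0.0007,0.0078,0],[0,0,0]],[[-0.0015,0.0077,0],[0,0,0]],[[-0.0023,0.0075,0],[0,0,0]],[[-0.0031,0.0072,0],[0,0,0]],[[0,0,0],[0,0,0]]]}}

```text
time: 6.88
tool_pos: [467.0, 160.6, 54.7]
tcp_rot: [-3.141, -0.004, -3.14]
contact_force: [-4.4, -0.8, -3.5]
grip_width: 17.2
finger_force: 30.0
```

{"fn": "servo_tool", "kwargs": {"deltas": [[[0,0,0],[0,0,0]],[[0,0,0],[0,0,0]],[[0,0,-0.03],[0,0,0]],[[0,0,-0.03],[0,0,0]],[[-0.01,-0.05,0],[0,0,0]],[[-0.01,-0.05,0],[0,0,0]],[[-0.01,-0.05,0],[0,0,0]],[[-0.0092,-0.0475,0],[0,0,0]],[[0,0,0.02],[0,0,0]],[[0,0,0.04],[0,0,0]],[[0,0,0],[0,0,0]],[[0,0,0],[0,0,0]]], "fingers": 0.7}}

```text
time: 8.38
tool_pos: [508.9, -37.2, 56.6]
tcp_rot: [-3.141, 0.002, -3.14]
contact_force: [0.2, 0.2, -0.7]
grip_width: 64.3
finger_force: 0.0
```

{"fn": "servo_tool", "kwargs": {"deltas": [[[0,0,0],[0,0,0]],[[0,0,0],[0,0,0]],[[0,0,0],[0,0,0]],[[0,0,0],[0,0,0]],[[0,0,0],[0,0,0]],[[0,0,0],[0,0,0]],[[0,0,0],[0,0,0]]], "fingers": 0}}

```text
time: 9.25
tool_pos: [507.6, -36.6, 55.4]
tcp_rot: [3.141, -0.001, -3.14]
contact_force: [-1.5, 4.0, 2.7]
grip_width: 17.0
finger_force: 30.0
```

{"fn": "servo_tool", "kwargs": {"deltas": [[[0.0064,-0.0044,0],[0,0,0]],[[0.0059,-0.0051,0],[0,0,0]],[[0.0054,-0.0057,0],[0,0,0]],[[0.0047,-0.0062,0],[0,0,0]],[[0.0041,-0.0067,0],[0,0,0]],[[0.0034,-0.0071,0],[0,0,0]],[[0.0026,-0.0074,0],[0,0,0]],[[0.0018,-0.0076,0],[0,0,0]],[[0.001,-0.0077,0],[0,0,0]],[[0.0002,-0.0078,0],[0,0,0]],[[-0.0006,-0.0078,0],[0,0,0]],[[-0.0014,-0.0077,0],[0,0,0]],[[-0.0022,-0.0075,0],[0,0,0]],[[-0.003,-0.0072,0],[0,0,0]],[[-0.0037,-0.0069,0],[0,0,0]],[[0,0,0],[0,0,0]]]}}

```text
time: 11.25
tool_pos: [483.1, -140.2, 55.5]
tcp_rot: [-3.142, -0.001, -3.14]
contact_force: [-2.3, 1.4, 5.1]
grip_width: 17.2
finger_force: 30.0
```

{"fn": "servo_tool", "kwargs": {"deltas": [[[0,0,0],[0,0,0]],[[0,0,0],[0,0,0]],[[0,0,-0.03],[0,0,0]],[[0,0,-0.04],[0,0,0]],[[0,0,-0.05],[0,0,0]],[[0,0,-0.05],[0,0,0]],[[0,0,0],[0,0,0]]], "fingers": 0.7}}

```text
time: 12.12
tool_pos: [485.5, -140.8, 229.3]
tcp_rot: [-3.138, 0.008, -3.141]
contact_force: [0.6, -0.0, -0.5]
grip_width: 63.9
finger_force: 0.0
```

Run:
```python
from fit import *
from geo import *
c=cam('wrist');im=bot.capture('wrist');np.savez('w2.npz',im=im,**c)
cs=cam('scene');s=bot.capture('scene')
print(bot.get_obs()['tool_pos'],post('R',2.07))
for k,p in dict(red=(475,-352),green=(447,-253),blue=(510,373),white=(506,268)).items():
    print(k,*fit([s],[cs],k,p))
cv2.imwrite('pics/w2.png',cv2.resize(im[...,::-1],(640,480)))
```

```text
[ 483.38740373 -139.89381005  225.1693741 ] [ 482.05666145 -139.90903889]
red [ 473.988 -352.974    3.287] 0.169
green [ 4.35199e+02 -2.54572e+02 -4.00000e-02] 0.488
blue [ 5.03709e+02  3.75085e+02 -2.81000e-01] 0.288
white [503.431 262.093   3.101] 0.069
```

View pics/w2.png

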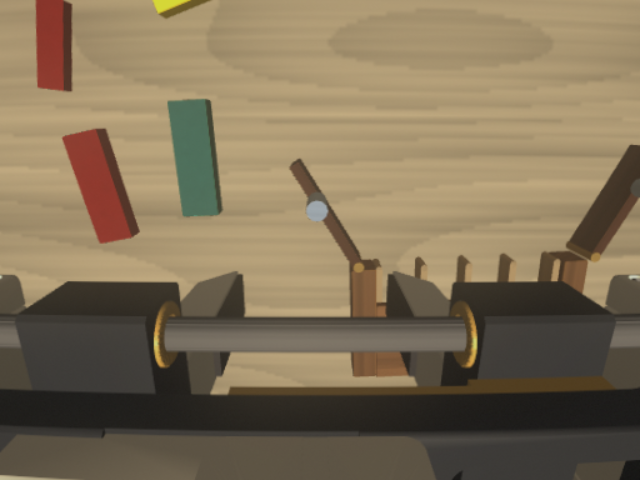

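Run:
```python
from fit import *
d=np.load('w2.npz');im=d['im'];c={k:d[k] for k in('mtx','dist','xyz','rotation')}
hsv=cv2.cvtColor(im,cv2.COLOR_RGB2HSV)
for p in[(150,125),(171,130),(78,150),(103,150)]: print(hsv[p[1],p[0]],end=' ')
print()
for k,p in dict(red=(475,-352),green=(447,-253)).items(): print(k,*fit([im],[c],k,p))
```

```text
[ 71  74 111] [36 60 68] [  4 172 144] [ 19  85 187] 
red [ 4.74449e+02 -3.59692e+02  1.44000e-01] 0.315
green [ 447.785 -258.642    3.177] 0.21
```

```bash
cat > top.py <<'E'
from geo import *
def top(im,c,k,p0):
    """top face (z=20) as rectangle: centre, yaw in (-pi/2,pi/2], size"""
    h=cv2.cvtColor(im,cv2.COLOR_RGB2HSV).astype(int);H,S,V=h[...,0],h[...,1],h[...,2]
    m=dict(red=((H<9)|(H>170))&(S>130)&(V>105),green=(H>50)&(H<100)&(S>50)&(V>85),blue=(H>100)&(H<130)&(S>100)&(V>105),white=(S<60)&(V>150))[k].astype(np.uint8)
    u=proj(c,[[*p0,20]])[0];n,l,st,ce=cv2.connectedComponentsWithStats(m)
    i=1+int(np.argmin([np.hypot(*(ce[i]-u)) if st[i,4]>50 else 1e9 for i in range(1,n)]))
    L=cv2.resize((l==i).astype(np.float32),None,fx=8,fy=8,interpolation=cv2.INTER_LINEAR)>.5
    ct=max(cv2.findContours(L.astype(np.uint8),0,2)[0],key=len)[:,0].astype(float)
    P=back(c,(ct+.5)/8-.5,20)[:,:2].astype(np.float32)
    (x,y),(w,hh),a=cv2.minAreaRect(P);a=np.radians(a+(90 if hh>w else 0))
    a=(a+np.pi/2)%np.pi-np.pi/2
    return round(x,1),round(y,1),round(a,3),round(max(w,hh),1),round(min(w,hh),1)
E
python3 - <<'E'
from top import *
d=np.load('w2.npz');im=d['im'];c={k:d[k] for k in('mtx','dist','xyz','rotation')}
for k,p in dict(red=(475,-352),green=(447,-253)).items(): print(k,top(im,c,k,p))
E
```

```text
red (473.8, -356.8, np.float64(0.195), 110.3, 37.1)
green (446.9, -258.5, np.float64(0.047), 110.0, 36.5)
```

Run:
```python
from top import *
x,y,a=446.9,-258.5,.047
g=down(x-30*np.cos(a),y-30*np.sin(a),4,np.pi+a)
up=g.copy();up[2,3]=64
plan(now(),up,v=45);plan(up,g,v=30)
# carry: lifted to 70 ; pre-mouth with nose 15 before mouth
p=W([-63-15-85,23]);print(p)
pre=down(*p,70,np.pi+YAW);lift=g.copy();lift[2,3]=70
plan(lift,pre,v=40)
```

```text
5 rows: [[0.0138, -0.0237, 0.0322], [-0.0, 0.0, -0.53]]
2 rows: [[0.0, -0.0, 0.03], [0.0, 0.0, 0.0]]
[446.62255732  32.56225497]
8 rows: [[-0.0054, 0.0363, 0.0], [-0.0, -0.0, 0.01]]
```

{"fn": "servo_tool", "kwargs": {"deltas": [[[0.0138,-0.0237,0.0322],[0,0,-0.53]],[[0.0138,-0.0237,0.0322],[0,0,-0.53]],[[0.0138,-0.0237,0.0322],[0,0,-0.53]],[[0.0138,-0.0237,0.0322],[0,0,-0.53]],[[0.0138,-0.0237,0.0322],[0,0,-0.53]],[[0,0,0],[0,0,0]],[[0,0,0.03],[0,0,0]],[[0,0,0.03],[0,0,0]],[[0,0,0],[0,0,0]],[[0,0,0],[0,0,0]]], "fingers": 0.75}}

```text
time: 13.48
tool_pos: [417.5, -259.6, 5.3]
tcp_rot: [-3.141, 0.001, -3.094]
contact_force: [0.1, -0.3, -0.3]
grip_width: 68.9
finger_force: 0.0
```

{"fn": "servo_tool", "kwargs": {"deltas": [[[0,0,0],[0,0,0]],[[0,0,0],[0,0,0]],[[0,0,0],[0,0,0]],[[0,0,0],[0,0,0]],[[0,0,0],[0,0,0]],[[0,0,0],[0,0,0]]], "fingers": 0}}

```text
time: 14.22
tool_pos: [416.9, -259.8, 4.6]
tcp_rot: [-3.142, 0.0, -3.094]
contact_force: [-0.6, 0.8, 5.1]
grip_width: 35.7
finger_force: 30.0
```

{"fn": "servo_tool", "kwargs": {"deltas": [[[0,0,-0.03],[0,0,0]],[[0,0,-0.035],[0,0,0]],[[0,0,-0.04],[0,0,0]],[[-0.0054,0.0363,0],[0,0,0]],[[-0.0054,0.0363,0],[0,0,0]],[[-0.0054,0.0363,0],[0,0,0]],[[-0.0054,0.0363,0],[0,0,0]],[[-0.0054,0.0363,0],[0,0,0]],[[-0.0054,0.0363,0],[0,0,0]],[[-0.0054,0.0363,0],[0,0,0]],[[-0.0054,0.0363,0],[0,0,0]],[[0,0,0],[0,0,0]]]}}

```text
time: 15.72
tool_pos: [445.7, 34.2, 108.9]
tcp_rot: [3.141, -0.001, -3.091]
contact_force: [-0.5, -1.2, -2.2]
grip_width: 35.7
finger_force: 30.0
```

Run:
```python
from top import *
c=cam('wrist');im=bot.capture('wrist');o=bot.get_obs()
print(o['tool_pos'],o['tcp_rot'],o['grip_width'],o['finger_force'])
np.savez('w3.npz',im=im,**c)
cv2.imwrite('pics/w3.png',cv2.resize(im[...,::-1],(800,600)))
p=W([-63-15-85,23]);plan(now(),down(*p,8,np.pi+YAW),v=30)
```

```text
[445.81288924  33.0874791  108.94592228] [ 3.14158454e+00 -1.12743770e-03 -3.09173741e+00] 35.932262086179804 29.997920393943787
4 rows: [[-0.0002, -0.0001, 0.0252], [0.0, -0.02, 0.06]]
```

View pics/w3.png

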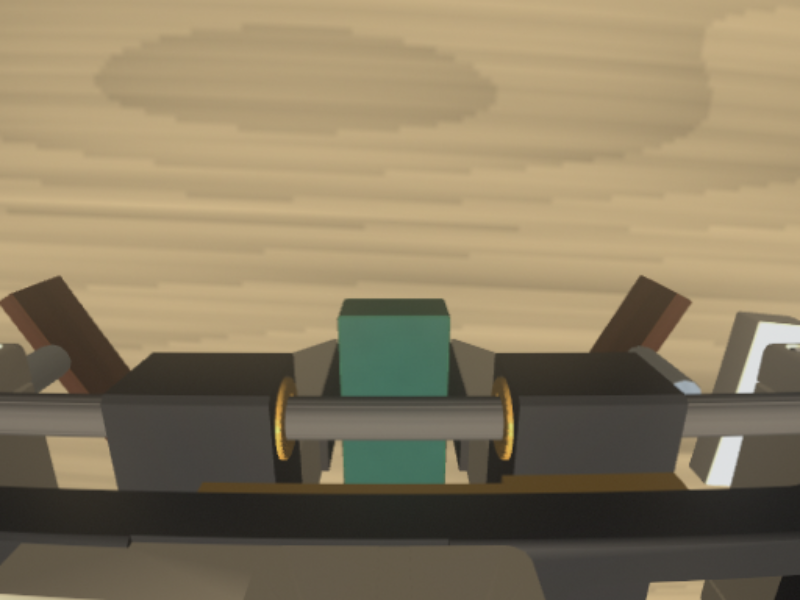

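{"fn": "servo_tool", "kwargs": {"deltas": [[[0,0,0.035],[0,0,0.2]],[[0,0,0.035],[0,0,0]],[[0,0,0.025],[0,0,0]],[[0,0,0.0075],[0,0,0]],[[0,0,0],[0,0,0]],[[-0.006,0,0],[0,0,0]],[[-0.006,0,0],[0,0,0]],[[-0.006,0,0],[0,0,0]],[[-0.006,0,0],[0,0,0]],[[-0.006,0,0],[0,0,0]],[[0,0,0],[0,0,0]]]}}

```text
time: 17.15
tool_pos: [476.8, 33.7, 6.9]
tcp_rot: [3.142, 0.001, -3.098]
contact_force: [-0.5, 0.1, -2.4]
grip_width: 35.9
finger_force: 30.0
```

{"fn": "servo_tool", "kwargs": {"deltas": [[[-0.008,0,0],[0,0,0]],[[-0.008,0,0],[0,0,0]],[[-0.008,0,0],[0,0,0]],[[-0.008,0,0],[0,0,0]],[[-0.008,0,0],[0,0,0]],[[-0.008,0,0],[0,0,0]],[[-0.006,0,0.001],[0,0,0]],[[0,0,0],[0,0,0]]]}}

```text
time: 18.15
tool_pos: [530.5, 36.1, 5.8]
tcp_rot: [3.142, 0.0, -3.098]
contact_force: [-0.5, -0.1, -1.9]
grip_width: 36.0
finger_force: 30.0
```

{"fn": "servo_tool", "kwargs": {"deltas": [[[0,0,0],[0,0,0]],[[0,0,0],[0,0,0]],[[0,0,-0.03],[0,0,0]],[[0,0,-0.03],[0,0,0]],[[0.03,0,0],[0,0,0]],[[0.028,0,0],[0,0,0]],[[0,0,0],[0,0,10]],[[0,0,0],[0,0,10]],[[0,0,0],[0,0,10]],[[0,0,0],[0,0,10]],[[0,0,0],[0,0,10]],[[0,0,0],[0,0,10]],[[0,0,0],[0,0,10]],[[0,0,0],[0,0,10]],[[0,0,0],[0,0,10]],[[0,0,0],[0,0,0]]], "fingers": 0.5}}

```text
time: 20.15
tool_pos: [472.2, 33.5, 66.1]
tcp_rot: [3.141, -0.0, 1.616]
contact_force: [-0.4, -0.4, -0.9]
grip_width: 45.8
finger_force: 0.0
```

{"fn": "servo_tool", "kwargs": {"deltas": [[[0,0,0],[0,0,0]],[[0,0,0],[0,0,0]],[[0,0,0],[0,0,0]],[[0,0,0],[0,0,0]],[[0,0,0],[0,0,0]],[[0,0,0],[0,0,0]]], "fingers": 0}}

```text
time: 20.9
tool_pos: [472.2, 33.5, 65.9]
tcp_rot: [-3.142, -0.0, 1.615]
contact_force: [0.5, 0.8, 0.6]
grip_width: 0.5
finger_force: 0.0
```

Run:
```python
from top import *
c=cam('wrist');im=bot.capture('wrist');o=bot.get_obs()
print(o['tool_pos'],o['tcp_rot'],o['grip_width'])
np.savez('w4.npz',im=im,**c)
cv2.imwrite('pics/w4.png',cv2.resize(im[...,::-1],(640,480)))
plan(now(),down(*W([-63-75,23]),8,np.pi/2+YAW),v=30)
```

```text
[472.24845536  33.54556093  65.91459392] [ 3.14155093e+00 -9.55505803e-05  1.61472788e+00] 0.4609756583231284
2 rows: [[0.0001, -0.0003, 0.029], [0.0, -0.0, -0.04]]
```

View pics/w4.png

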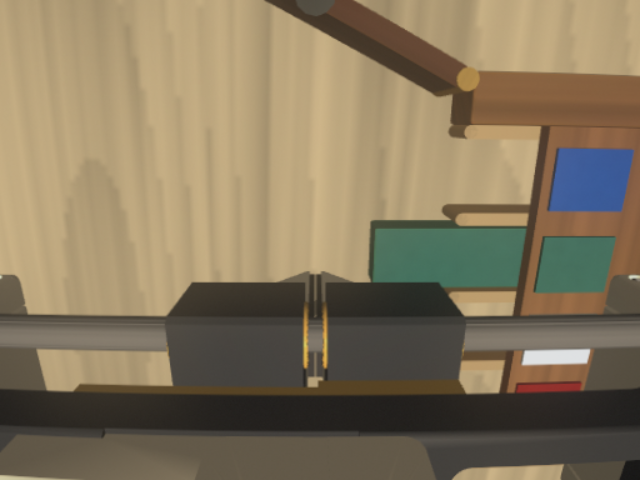

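{"fn": "servo_tool", "kwargs": {"deltas": [[[0,0,0.03],[0,0,0]],[[0,0,0.027],[0,0,0]],[[0,0.01,0],[0,0,0]],[[0,0.01,0],[0,0,0]],[[0,0.01,0],[0,0,0]],[[0,0.01,0],[0,0,0]],[[0,0.01,0],[0,0,0]],[[0,0,0],[0,0,0]]]}}

```text
time: 21.95
tool_pos: [523.7, 35.7, 9.6]
tcp_rot: [3.139, 0.0, 1.615]
contact_force: [-0.8, -0.2, 2.5]
grip_width: 0.2
finger_force: 0.9
```

{"fn": "servo_tool", "kwargs": {"deltas": [[[0,0.004,0],[0,0,0]],[[0,0.004,0],[0,0,0]],[[0,0.003,0],[0,0,0]],[[0,0,0],[0,0,0]]]}}

```text
time: 22.45
tool_pos: [532.8, 36.3, 9.3]
tcp_rot: [-3.141, -0.0, 1.615]
contact_force: [-4.3, 0.2, 6.7]
grip_width: 0.5
finger_force: 4.0
```

{"fn": "servo_tool", "kwargs": {"deltas": [[[0,0.002,0],[0,0,0]],[[0,0.002,0],[0,0,0]],[[0,0,0],[0,0,0]]]}}

```text
time: 22.82
tool_pos: [536.6, 36.4, 9.3]
tcp_rot: [-3.14, -0.0, 1.615]
contact_force: [-5.4, -0.1, 6.9]
grip_width: 0.4
finger_force: 4.3
```

{"fn": "servo_tool", "kwargs": {"deltas": [[[0,0.002,0],[0,0,0]],[[0,0.002,0],[0,0,0]],[[0,0,0],[0,0,0]]]}}

```text
time: 23.2
tool_pos: [540.3, 36.6, 9.3]
tcp_rot: [-3.14, -0.0, 1.615]
contact_force: [-6.5, -0.4, 7.5]
grip_width: 0.6
finger_force: 4.9
```

{"fn": "servo_tool", "kwargs": {"deltas": [[[0,0.002,0],[0,0,0]],[[0,0.002,0],[0,0,0]],[[0,0,0],[0,0,0]]]}}

```text
time: 23.58
tool_pos: [540.6, 36.7, 9.2]
tcp_rot: [-3.132, -0.0, 1.615]
contact_force: [-17.0, -2.1, 17.7]
grip_width: 0.6
finger_force: 12.6
```

Run:
```python
from mv import *
A=down(525,36,110,np.pi/2+.0455);plan(A,down(535,300,225,np.pi),n=10)
```

```text
10 rows: [[0.0209, 0.0203, -0.0115], [0.0, 0.0, -8.74]]
```

{"fn": "servo_tool", "kwargs": {"deltas": [[[0,-0.016,0],[0,0,0]],[[0,0,-0.03],[0,0,0]],[[0,0,-0.035],[0,0,0]],[[0,0,-0.035],[0,0,0]],[[0.0209,0.0203,-0.0115],[0,0,-8.74]],[[0.0209,0.0203,-0.0115],[0,0,-8.74]],[[0.0209,0.0203,-0.0115],[0,0,-8.74]],[[0.0209,0.0203,-0.0115],[0,0,-8.74]],[[0.0209,0.0203,-0.0115],[0,0,-8.74]],[[0.0209,0.0203,-0.0115],[0,0,-8.74]],[[0.0209,0.0203,-0.0115],[0,0,-8.74]],[[0.0209,0.0203,-0.0115],[0,0,-8.74]],[[0.0209,0.0203,-0.0115],[0,0,-8.74]],[[0.0209,0.0203,-0.0115],[0,0,-8.74]],[[0,0,0],[0,0,0]],[[0,0,0],[0,0,0]]], "fingers": 0.75}}

```text
time: 25.58
tool_pos: [540.2, 299.5, 223.5]
tcp_rot: [-3.141, 0.0, 3.138]
contact_force: [-0.2, 0.6, 0.3]
grip_width: 68.9
finger_force: 0.0
```

Run:
```python
from top import *
c=cam('wrist');im=bot.capture('wrist');o=bot.get_obs()
print(o['tool_pos'],o['tcp_rot'],o['grip_width'])
np.savez('w5.npz',im=im,**c)
for k,p in dict(white=(503,262),blue=(504,375)).items(): print(k,top(im,c,k,p))
cv2.imwrite('pics/w5.png',cv2.resize(im[...,::-1],(640,480)))
```

```text
[540.29110607 299.17059552 223.3437364 ] [-3.14105217e+00 -4.54751800e-04  3.13765131e+00] 69.19868407407297
white (505.5, 255.8, np.float64(-0.048), 110.8, 37.1)
blue (506.7, 367.3, np.float64(-0.193), 109.4, 36.2)
```

View pics/w5.png

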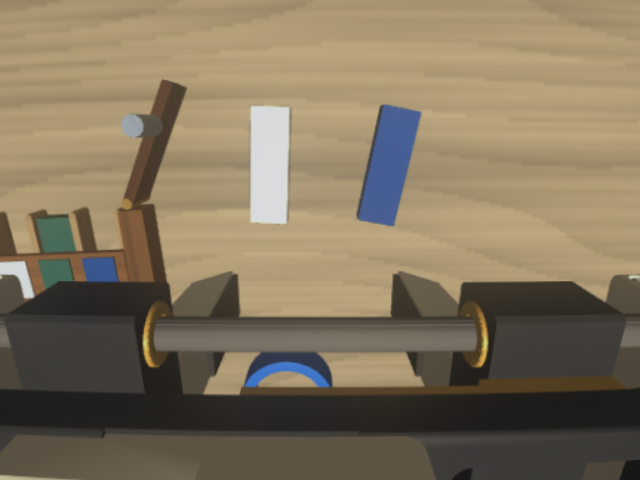

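Run:
```python
from top import *
x,y,a=505.5,255.8,-.048
g=down(x+25*np.cos(a),y+25*np.sin(a),4.5,np.pi+a)
up=g.copy();up[2,3]=64.5
plan(now(),up,v=45);plan(up,g,v=30)
lift=g.copy();lift[2,3]=109.5
pre=down(*W([-63-30-10,-23]),109.5,np.pi+YAW);print(pre[:3,3])
plan(lift,pre,v=38)
```

```text
4 rows: [[0.0022, -0.0112, 0.0397], [-0.01, -0.01, 0.63]]
3 rows: [[-0.0, 0.0, 0.02], [0.0, 0.0, -0.0]]
[508.65273843 -10.66107936 109.5       ]
8 rows: [[0.0025, -0.0332, -0.0], [0.0, 0.0, -0.67]]
```

{"fn": "servo_tool", "kwargs": {"deltas": [[[0.0022,-0.0112,0.0397],[0,0,0.63]],[[0.0022,-0.0112,0.0397],[0,0,0.63]],[[0.0022,-0.0112,0.0397],[0,0,0.63]],[[0.0022,-0.0112,0.0397],[0,0,0.63]],[[0,0,0],[0,0,0]],[[0,0,0.03],[0,0,0]],[[0,0,0.03],[0,0,0]],[[0,0,0],[0,0,0]],[[0,0,0],[0,0,0]]]}}

```text
time: 26.75
tool_pos: [531.8, 255.8, 7.1]
tcp_rot: [3.14, 0.003, 3.096]
contact_force: [0.2, 0.1, 0.4]
grip_width: 68.6
finger_force: 0.0
```

{"fn": "servo_tool", "kwargs": {"deltas": [[[0,0,0],[0,0,0]],[[0,0,0],[0,0,0]],[[0,0,0],[0,0,0]],[[0,0,0],[0,0,0]],[[0,0,0],[0,0,0]],[[0,0,0],[0,0,0]]], "fingers": 0}}

```text
time: 27.5
tool_pos: [530.4, 255.4, 5.4]
tcp_rot: [3.141, 0.0, 3.096]
contact_force: [-0.4, 0.2, 4.2]
grip_width: 35.9
finger_force: 30.0
```

{"fn": "servo_tool", "kwargs": {"deltas": [[[0,0,-0.03],[0,0,0]],[[0,0,-0.035],[0,0,0]],[[0,0,-0.04],[0,0,0]],[[0.0025,-0.0332,0],[0,0,-0.67]],[[0.0025,-0.0332,0],[0,0,-0.67]],[[0.0025,-0.0332,0],[0,0,-0.67]],[[0.0025,-0.0332,0],[0,0,-0.67]],[[0.0025,-0.0332,0],[0,0,-0.67]],[[0.0025,-0.0332,0],[0,0,-0.67]],[[0.0025,-0.0332,0],[0,0,-0.67]],[[0.0025,-0.0332,0],[0,0,-0.67]],[[0,0,0],[0,0,0]],[[0,0,0],[0,0,0]]]}}

```text
time: 29.12
tool_pos: [508.9, -9.7, 109.8]
tcp_rot: [3.141, -0.001, -3.094]
contact_force: [-0.2, -0.2, -1.7]
grip_width: 35.6
finger_force: 30.0
```

Run:
```python
from top import *
o=bot.get_obs();print(o['tool_pos'],o['tcp_rot'],o['grip_width'],o['finger_force'])
plan(now(),down(*W([-103,-23]),6.5,np.pi+YAW),n=1)
```

```text
[508.88109782  -9.68712999 109.82905457] [ 3.14101770e+00 -5.21240374e-04 -3.09418702e+00] 35.60240007768222 29.999592304229736
1 rows: [[0.0002, -0.001, 0.1033], [0.03, -0.03, 0.11]]
```

{"fn": "servo_tool", "kwargs": {"deltas": [[[0,-0.001,0.035],[0,0,0]],[[0,0,0.035],[0,0,0]],[[0,0,0.025],[0,0,0]],[[0,0,0.008],[0,0,0]],[[0,0,0],[0,0,0]],[[-0.005,0,0],[0,0,0]],[[-0.005,0,0],[0,0,0]],[[-0.005,0,0],[0,0,0]],[[-0.005,0,0],[0,0,0]],[[-0.005,0,0],[0,0,0]],[[-0.003,0,0.001],[0,0,0]],[[0,0,0],[0,0,0]]]}}

```text
time: 30.62
tool_pos: [537.2, -9.7, 5.9]
tcp_rot: [3.141, -0.0, -3.094]
contact_force: [-0.2, -0.6, -1.2]
grip_width: 35.6
finger_force: 30.0
```

{"fn": "servo_tool", "kwargs": {"deltas": [[[0,0,0],[0,0,0]],[[0,0,0],[0,0,0]],[[0,0,-0.03],[0,0,0]],[[0,0,-0.03],[0,0,0]],[[0.034,0,0],[0,0,0]],[[0.034,0,0],[0,0,0]],[[0.034,0,0],[0,0,10]],[[0,0,0],[0,0,10]],[[0,0,0],[0,0,10]],[[0,0,0],[0,0,10]],[[0,0,0],[0,0,10]],[[0,0,0],[0,0,10]],[[0,0,0],[0,0,10]],[[0,0,0],[0,0,10]],[[0,0,0],[0,0,10]],[[0,0,0],[0,0,0]]], "fingers": 0.5}}

```text
time: 32.62
tool_pos: [435.2, -14.6, 66.3]
tcp_rot: [3.141, -0.0, 1.62]
contact_force: [0.1, 0.2, 0.0]
grip_width: 45.4
finger_force: 0.0
```

{"fn": "servo_tool", "kwargs": {"deltas": [[[0,0,0],[0,0,0]],[[0,0,0],[0,0,0]],[[0,0,0],[0,0,0]],[[0,0,0],[0,0,0]],[[0,0,0],[0,0,0]]], "fingers": 0}}

```text
time: 33.25
tool_pos: [435.2, -14.6, 66.1]
tcp_rot: [3.142, -0.0, 1.619]
contact_force: [1.4, 0.2, 0.8]
grip_width: 2.2
finger_force: 0.0
```

Run:
```python
from top import *
c=cam('wrist');im=bot.capture('wrist');o=bot.get_obs();np.savez('w6.npz',im=im,**c)
print(o['tool_pos'],o['tcp_rot'],o['grip_width'])
x=top(im,c,'white',(510,-9));print(x)
plan(now(),down(*W([-177,-23]),10,np.pi/2+YAW),n=2)
```

```text
[435.18821086 -14.60294141  66.09273414] [-3.14156943e+00 -9.90296032e-05  1.61898539e+00] 0.8201133665263324
(512.5, -12.0, np.float64(0.048), 110.4, 35.7)
2 rows: [[0.0003, -0.0002, 0.028], [-0.0, -0.0, 0.08]]
```

{"fn": "servo_tool", "kwargs": {"deltas": [[[0,0,0.03],[0,0,0.1]],[[0,0,0.027],[0,0,0]],[[0,0.008,0],[0,0,0]],[[0,0.008,0],[0,0,0]],[[0,0.008,0],[0,0,0]],[[0,0.008,0],[0,0,0]],[[0,0.008,0],[0,0,0]],[[0,0.008,0],[0,0,0]],[[0,0.008,0],[0,0,0]],[[0,0.008,0],[0,0,0]],[[0,0.008,0],[0,0,0]],[[0,0.008,0],[0,0,0]],[[0,0.008,0],[0,0,0]],[[0,0.008,0],[0,0,0]],[[0,0.003,0],[0,0,0]],[[0,0,0],[0,0,0]]]}}

```text
time: 35.3
tool_pos: [534.6, -10.0, 9.8]
tcp_rot: [3.141, 0.0, 1.617]
contact_force: [-3.0, 0.2, 4.9]
grip_width: 0.0
finger_force: 2.8
```

{"fn": "servo_tool", "kwargs": {"deltas": [[[0,0.003,0],[0,0,0]],[[0,0.003,0],[0,0,0]],[[0,0,0],[0,0,0]]]}}

```text
time: 35.67
tool_pos: [540.4, -9.7, 9.8]
tcp_rot: [3.141, -0.0, 1.617]
contact_force: [-2.6, -0.4, 5.7]
grip_width: 0.4
finger_force: 2.9
```

{"fn": "servo_tool", "kwargs": {"deltas": [[[0,0.002,0],[0,0,0]],[[0,0.002,0],[0,0,0]],[[0,0,0],[0,0,0]]]}}

```text
time: 36.05
tool_pos: [542.8, -9.5, 9.7]
tcp_rot: [-3.138, -0.0, 1.617]
contact_force: [-7.8, -0.7, 9.5]
grip_width: 0.6
finger_force: 6.3
```

Run:
```python
from mv import *
A=down(526,-10,110,np.pi/2+.0455);plan(A,down(520,-310,225,np.pi),n=10)
A=down(526,-10,110,np.pi/2+.0455);plan(A,down(535,310,225,np.pi),n=10)
```

```text
10 rows: [[-0.0242, -0.0226, -0.0115], [0.0, 0.0, -8.74]]
10 rows: [[0.0256, 0.0243, -0.0115], [0.0, 0.0, -8.74]]
```

{"fn": "servo_tool", "kwargs": {"deltas": [[[0,0.002,0],[0,0,0]],[[0,0.001,0],[0,0,0]],[[0,0,0],[0,0,0]]]}}

```text
time: 36.42
tool_pos: [542.9, -9.5, 9.6]
tcp_rot: [-3.132, -0.001, 1.618]
contact_force: [-16.6, -3.9, 17.6]
grip_width: 0.4
finger_force: 12.0
```

{"fn": "servo_tool", "kwargs": {"deltas": [[[0,-0.02,0],[0,0,0]],[[0,0,-0.03],[0,0,0]],[[0,0,-0.035],[0,0,0]],[[0,0,-0.035],[0,0,0]],[[0.0256,0.0243,-0.0115],[0,0,-8.74]],[[0.0256,0.0243,-0.0115],[0,0,-8.74]],[[0.0256,0.0243,-0.0115],[0,0,-8.74]],[[0.0256,0.0243,-0.0115],[0,0,-8.74]],[[0.0256,0.0243,-0.0115],[0,0,-8.74]],[[0.0256,0.0243,-0.0115],[0,0,-8.74]],[[0.0256,0.0243,-0.0115],[0,0,-8.74]],[[0.0256,0.0243,-0.0115],[0,0,-8.74]],[[0.0256,0.0243,-0.0115],[0,0,-8.74]],[[0.0256,0.0243,-0.0115],[0,0,-8.74]],[[0,0,0],[0,0,0]],[[0,0,0],[0,0,0]]], "fingers": 0.75}}

```text
time: 38.42
tool_pos: [536.0, 309.3, 224.1]
tcp_rot: [-3.141, 0.001, 3.141]
contact_force: [0.6, 0.4, -0.2]
grip_width: 69.2
finger_force: 0.0
```

Run:
```python
from top import *
c=cam('wrist');im=bot.capture('wrist');o=bot.get_obs();np.savez('w7.npz',im=im,**c)
print(o['tool_pos'],o['tcp_rot'],o['grip_width'])
x,y,a,*s=top(im,c,'blue',(506.7,367.3));print(x,y,a,s)
# grip 22 mm from the leading end
g=down(x+33*np.cos(a),y+33*np.sin(a),5,np.pi+a);up=g.copy();up[2,3]=65
plan(now(),up,v=40)
lift=g.copy();lift[2,3]=115
pre=down(*W([-63-16,69]),115,np.pi+YAW);print(g[:3,3],pre[:3,3])
plan(lift,pre,v=38)
```

```text
[536.13548189 308.90309787 223.8070638 ] [-3.14121931e+00 -9.89015533e-06  3.14065362e+00] 68.85249966423555
506.8 367.3 -0.193 [109.4, 36.1]
5 rows: [[0.0002, 0.0105, 0.0318], [-0.0, 0.0, 2.2]]
[539.18729693 360.97046624   5.        ] [528.44334391  82.33532882 115.        ]
8 rows: [[-0.0018, -0.0349, -0.0], [0.0, 0.0, -1.71]]
```

Run:
```python
from top import *
x,y,a=506.8,367.3,-.193
g=down(x+37*np.cos(a),y+37*np.sin(a),5,np.pi+a);up=g.copy();up[2,3]=65
plan(now(),up,v=40)
lift=g.copy();lift[2,3]=110
pre=down(*W([-63-20,69]),110,np.pi+YAW);print(g[:3,3],pre[:3,3])
plan(lift,pre,v=38)
```

```text
5 rows: [[-0.0006, 0.0104, 0.0318], [-0.0, 0.0, 2.2]]
[543.11302989 360.20325002   5.        ] [524.4474837   82.15339161 110.        ]
8 rows: [[-0.0008, -0.0349, -0.0], [0.0, 0.0, -1.71]]
```

{"fn": "servo_tool", "kwargs": {"deltas": [[[-0.0006,0.0104,0.0318],[0,0,2.2]],[[-0.0006,0.0104,0.0318],[0,0,2.2]],[[-0.0006,0.0104,0.0318],[0,0,2.2]],[[-0.0006,0.0104,0.0318],[0,0,2.2]],[[-0.0006,0.0104,0.0318],[0,0,2.2]],[[0,0,0],[0,0,0]],[[0,0,0.03],[0,0,0]],[[0,0,0.03],[0,0,0]],[[0,0,0],[0,0,0]],[[0,0,0],[0,0,0]]]}}

```text
time: 39.72
tool_pos: [543.9, 361.1, 7.1]
tcp_rot: [3.14, 0.002, 2.95]
contact_force: [-0.1, -0.1, -0.1]
grip_width: 69.1
finger_force: 0.0
```

{"fn": "servo_tool", "kwargs": {"deltas": [[[0,0,0],[0,0,0]],[[0,0,0],[0,0,0]],[[0,0,0],[0,0,0]],[[0,0,0],[0,0,0]],[[0,0,0],[0,0,0]],[[0,0,0],[0,0,0]]], "fingers": 0}}

```text
time: 40.48
tool_pos: [542.7, 361.3, 5.4]
tcp_rot: [3.141, 0.0, 2.951]
contact_force: [-0.8, 0.8, 2.5]
grip_width: 35.7
finger_force: 30.0
```

{"fn": "servo_tool", "kwargs": {"deltas": [[[0,0,-0.03],[0,0,0]],[[0,0,-0.035],[0,0,0]],[[0,0,-0.04],[0,0,0]],[[-0.0008,-0.0349,0],[0,0,-1.71]],[[-0.0008,-0.0349,0],[0,0,-1.71]],[[-0.0008,-0.0349,0],[0,0,-1.71]],[[-0.0008,-0.0349,0],[0,0,-1.71]],[[-0.0008,-0.0349,0],[0,0,-1.71]],[[-0.0008,-0.0349,0],[0,0,-1.71]],[[-0.0008,-0.0349,0],[0,0,-1.71]],[[-0.0008,-0.0349,0],[0,0,-1.71]],[[0,0,0],[0,0,0]],[[0,0,0],[0,0,0]]]}}

```text
time: 42.1
tool_pos: [524.6, 83.3, 109.8]
tcp_rot: [3.141, -0.001, -3.095]
contact_force: [-0.1, -0.3, -1.9]
grip_width: 35.8
finger_force: 30.0
```

Run:
```python
from top import *
o=bot.get_obs();print(o['tool_pos'],o['tcp_rot'],o['grip_width'],o['finger_force'])
plan(now(),down(*W([-83,69]),7,np.pi+YAW),n=1)
```

```text
[524.56177179  83.31262506 109.78511964] [ 3.14115950e+00 -7.33294443e-04 -3.09464571e+00] 35.80436973389049 29.995185434818268
1 rows: [[0.0001, -0.0012, 0.1028], [0.02, -0.04, 0.08]]
```

{"fn": "servo_tool", "kwargs": {"deltas": [[[0,-0.0012,0.03],[0,0,0]],[[0,0,0.03],[0,0,0]],[[0,0,0.02],[0,0,0]],[[0,0,0.015],[0,0,0]],[[0,0,0.008],[0,0,0]],[[0,0,0],[0,0,0]]]}}

```text
time: 42.85
tool_pos: [524.8, 82.1, 6.9]
tcp_rot: [3.141, -0.0, -3.094]
contact_force: [-0.6, -0.7, -2.4]
grip_width: 35.8
finger_force: 30.0
```

{"fn": "servo_tool", "kwargs": {"deltas": [[[-0.003,0,0],[0,0,0]],[[-0.003,0,0],[0,0,0]],[[-0.003,0,0.001],[0,0,0]],[[0,0,0],[0,0,0]]]}}

```text
time: 43.35
tool_pos: [534.2, 82.3, 6.2]
tcp_rot: [3.142, 0.001, -3.094]
contact_force: [0.2, -0.8, -2.8]
grip_width: 35.8
finger_force: 30.0
```

{"fn": "servo_tool", "kwargs": {"deltas": [[[0,0,0],[0,0,0]],[[0,0,0],[0,0,0]],[[0,0,-0.03],[0,0,0]],[[0,0,-0.04],[0,0,0]],[[0.039,0,0],[0,0,0]],[[0.039,0,0],[0,0,0]],[[0.039,0,0],[0,0,10]],[[0,0,0],[0,0,10]],[[0,0,0],[0,0,10]],[[0,0,0],[0,0,10]],[[0,0,0],[0,0,10]],[[0,0,0],[0,0,10]],[[0,0,0],[0,0,10]],[[0,0,0],[0,0,10]],[[0,0,0],[0,0,10]],[[0,0,0],[0,0,0]]], "fingers": 0.46}}

```text
time: 45.35
tool_pos: [417.1, 76.7, 76.3]
tcp_rot: [3.141, -0.0, 1.62]
contact_force: [-1.1, -0.8, -0.1]
grip_width: 42.1
finger_force: 0.0
```

{"fn": "servo_tool", "kwargs": {"deltas": [[[0,0,0],[0,0,0]],[[0,0,0],[0,0,0]],[[0,0,0],[0,0,0]],[[0,0,0],[0,0,0]],[[0,0,0],[0,0,0]]], "fingers": 0}}

```text
time: 45.98
tool_pos: [417.0, 76.7, 76.1]
tcp_rot: [-3.142, -0.0, 1.619]
contact_force: [0.7, -0.8, -0.2]
grip_width: 1.3
finger_force: 0.0
```

Run:
```python
from top import *
c=cam('wrist');im=bot.capture('wrist');o=bot.get_obs();np.savez('w8.npz',im=im,**c)
print(o['tool_pos'],o['tcp_rot'],o['grip_width'])
print(top(im,c,'blue',(497,81)))
plan(now(),down(*W([-63-129,69]),10,np.pi/2+YAW),n=2)
```

```text
[417.00085396  76.72474177  76.09585207] [ 3.14159129e+00 -9.70909708e-05  1.61862951e+00] 0.23142073208502761
(497.2, 79.8, np.float64(0.049), 109.9, 35.6)
2 rows: [[0.0003, -0.0007, 0.033], [0.0, -0.0, 0.07]]
```

{"fn": "servo_tool", "kwargs": {"deltas": [[[0,0,0.035],[0,0,0.1]],[[0,0,0.031],[0,0,0]],[[0,0.009,0],[0,0,0]],[[0,0.008,0],[0,0,0]],[[0,0.008,0],[0,0,0]],[[0,0.008,0],[0,0,0]],[[0,0.008,0],[0,0,0]],[[0,0.008,0],[0,0,0]],[[0,0.008,0],[0,0,0]],[[0,0.008,0],[0,0,0]],[[0,0.008,0],[0,0,0]],[[0,0.008,0],[0,0,0]],[[0,0.008,0],[0,0,0]],[[0,0.008,0],[0,0,0]],[[0,0.008,0],[0,0,0]],[[0,0.008,0],[0,0,0]],[[0,0.003,0],[0,0,0]],[[0,0,0],[0,0,0]]]}}

```text
time: 48.28
tool_pos: [533.3, 82.1, 10.8]
tcp_rot: [3.141, -0.0, 1.617]
contact_force: [-3.7, -0.7, 4.8]
grip_width: 0.4
finger_force: 3.1
```

{"fn": "servo_tool", "kwargs": {"deltas": [[[0,0.002,0],[0,0,0]],[[0,0.002,0],[0,0,0]],[[0,0.002,0],[0,0,0]],[[0,0,0],[0,0,0]]]}}

```text
time: 48.78
tool_pos: [539.0, 82.4, 10.8]
tcp_rot: [-3.142, -0.0, 1.617]
contact_force: [-3.7, 0.0, 6.2]
grip_width: 0.6
finger_force: 3.6
```

{"fn": "servo_tool", "kwargs": {"deltas": [[[0,0.002,0],[0,0,0]],[[0,0.002,0],[0,0,0]],[[0,0,0],[0,0,0]]]}}

```text
time: 49.15
tool_pos: [539.9, 82.5, 10.7]
tcp_rot: [-3.135, -0.0, 1.617]
contact_force: [-13.7, -2.1, 13.9]
grip_width: 0.6
finger_force: 9.6
```

Run:
```python
from mv import *
A=down(520,82,116,np.pi/2+.0455);plan(A,down(510,-300,225,np.pi),n=11)
```

```text
11 rows: [[-0.0276, -0.0265, -0.0099], [0.0, 0.0, -7.94]]
```

{"fn": "servo_tool", "kwargs": {"deltas": [[[0,-0.02,0],[0,0,0]],[[0,0,-0.03],[0,0,0]],[[0,0,-0.035],[0,0,0]],[[0,0,-0.04],[0,0,0]],[[-0.0276,-0.0265,-0.0099],[0,0,-7.94]],[[-0.0276,-0.0265,-0.0099],[0,0,-7.94]],[[-0.0276,-0.0265,-0.0099],[0,0,-7.94]],[[-0.0276,-0.0265,-0.0099],[0,0,-7.94]],[[-0.0276,-0.0265,-0.0099],[0,0,-7.94]],[[-0.0276,-0.0265,-0.0099],[0,0,-7.94]],[[-0.0276,-0.0265,-0.0099],[0,0,-7.94]],[[-0.0276,-0.0265,-0.0099],[0,0,-7.94]],[[-0.0276,-0.0265,-0.0099],[0,0,-7.94]],[[-0.0276,-0.0265,-0.0099],[0,0,-7.94]],[[-0.0276,-0.0265,-0.0099],[0,0,-7.94]],[[0,0,0],[0,0,0]],[[0,0,0],[0,0,0]]], "fingers": 0.75}}

```text
time: 51.28
tool_pos: [512.6, -299.4, 223.7]
tcp_rot: [3.141, -0.0, 3.14]
contact_force: [-0.3, 0.3, 0.3]
grip_width: 68.4
finger_force: 0.0
```

Run:
```python
from top import *
c=cam('wrist');im=bot.capture('wrist');o=bot.get_obs();np.savez('w9.npz',im=im,**c)
print(o['tool_pos'],o['tcp_rot'],o['grip_width'])
x,y,a,*s=top(im,c,'red',(473.8,-356.8));print(x,y,a,s)
g=down(x+37*np.cos(a),y+37*np.sin(a),5,np.pi+a);up=g.copy();up[2,3]=65
plan(now(),up,v=40)
lift=g.copy();lift[2,3]=110
pre=down(*W([-63-20,-69]),110,np.pi+YAW);print(g[:3,3],pre[:3,3])
plan(lift,pre,v=38)
cv2.imwrite('pics/w9.png',cv2.resize(im[...,::-1],(640,480)))
```

```text
[ 512.46022054 -299.08498906  223.77174508] [ 3.14085427e+00 -5.64808973e-04  3.14032836e+00] 68.55550924573465
474.1 -356.7 0.198 [110.3, 36.9]
5 rows: [[0.0012, -0.01, 0.0318], [0.01, -0.01, -2.28]]
[ 510.37709238 -349.42177434    5.        ] [530.72431741 -55.70378578 110.        ]
8 rows: [[-0.0073, 0.0361, 0.0], [0.0, -0.0, 1.09]]
```

View pics/w9.png

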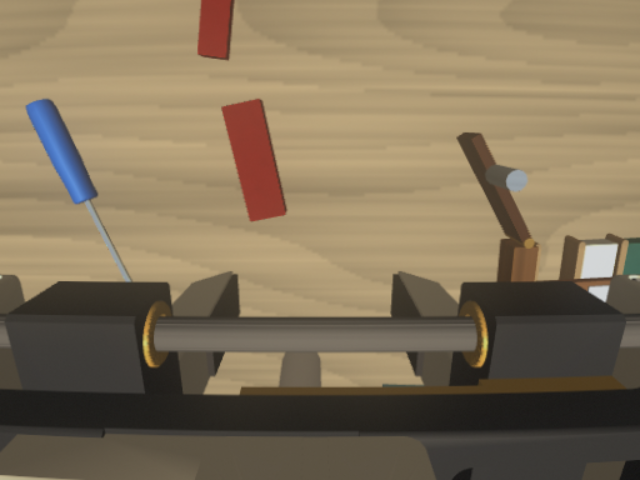

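{"fn": "servo_tool", "kwargs": {"deltas": [[[0.0012,-0.01,0.0318],[0,0,-2.28]],[[0.0012,-0.01,0.0318],[0,0,-2.28]],[[0.0012,-0.01,0.0318],[0,0,-2.28]],[[0.0012,-0.01,0.0318],[0,0,-2.28]],[[0.0012,-0.01,0.0318],[0,0,-2.28]],[[0,0,0],[0,0,0]],[[0,0,0.03],[0,0,0]],[[0,0,0.03],[0,0,0]],[[0,0,0],[0,0,0]],[[0,0,0],[0,0,0]]]}}

```text
time: 52.58
tool_pos: [511.8, -350.4, 7.2]
tcp_rot: [-3.139, 0.002, -2.943]
contact_force: [0.2, 0.1, 0.5]
grip_width: 68.6
finger_force: 0.0
```

{"fn": "servo_tool", "kwargs": {"deltas": [[[0,0,0],[0,0,0]],[[0,0,0],[0,0,0]],[[0,0,0],[0,0,0]],[[0,0,0],[0,0,0]],[[0,0,0],[0,0,0]],[[0,0,0],[0,0,0]]], "fingers": 0}}

```text
time: 53.32
tool_pos: [510.9, -350.0, 5.2]
tcp_rot: [3.141, 0.0, -2.943]
contact_force: [-0.4, 0.9, 4.1]
grip_width: 35.9
finger_force: 29.9
```

{"fn": "servo_tool", "kwargs": {"deltas": [[[0,0,-0.03],[0,0,0]],[[0,0,-0.035],[0,0,0]],[[0,0,-0.04],[0,0,0]],[[-0.0073,0.0361,0],[0,0,1.09]],[[-0.0073,0.0361,0],[0,0,1.09]],[[-0.0073,0.0361,0],[0,0,1.09]],[[-0.0073,0.0361,0],[0,0,1.09]],[[-0.0073,0.0361,0],[0,0,1.09]],[[-0.0073,0.0361,0],[0,0,1.09]],[[-0.0073,0.0361,0],[0,0,1.09]],[[-0.0073,0.0361,0],[0,0,1.09]],[[0,0,0],[0,0,0]],[[0,0,0],[0,0,0]]]}}

```text
time: 54.95
tool_pos: [530.6, -56.8, 109.7]
tcp_rot: [-3.141, -0.0, -3.095]
contact_force: [-0.7, 0.4, -2.5]
grip_width: 35.7
finger_force: 29.9
```

Run:
```python
from top import *
o=bot.get_obs();print(o['tool_pos'],o['tcp_rot'],o['grip_width'],o['finger_force'])
plan(now(),down(*W([-83,-69]),7,np.pi+YAW),n=1)
```

```text
[530.64709438 -56.78112537 109.68489458] [-3.14134492e+00 -4.04167484e-04 -3.09466651e+00] 35.743397345712324 29.942646324634552
1 rows: [[-0.0002, 0.0011, 0.1027], [-0.01, -0.02, 0.08]]
```

{"fn": "servo_tool", "kwargs": {"deltas": [[[0,0.0011,0.03],[0,0,0]],[[0,0,0.03],[0,0,0]],[[0,0,0.02],[0,0,0]],[[0,0,0.015],[0,0,0]],[[0,0,0.008],[0,0,0]],[[0,0,0],[0,0,0]]]}}

```text
time: 55.7
tool_pos: [530.6, -55.6, 6.8]
tcp_rot: [3.141, -0.0, -3.096]
contact_force: [-0.4, 0.2, -1.9]
grip_width: 36.1
finger_force: 29.9
```

{"fn": "servo_tool", "kwargs": {"deltas": [[[-0.003,0,0],[0,0,0]],[[-0.003,0,0],[0,0,0]],[[-0.003,0,0.001],[0,0,0]],[[0,0,0],[0,0,0]]]}}

```text
time: 56.2
tool_pos: [540.0, -54.9, 6.1]
tcp_rot: [-3.142, 0.0, -3.095]
contact_force: [0.3, -0.6, -2.0]
grip_width: 36.0
finger_force: 29.9
```

{"fn": "servo_tool", "kwargs": {"deltas": [[[0,0,0],[0,0,0]],[[0,0,0],[0,0,0]],[[0,0,-0.03],[0,0,0]],[[0,0,-0.04],[0,0,0]],[[0.039,0,0],[0,0,0]],[[0.039,0,0],[0,0,0]],[[0.039,0,0],[0,0,10]],[[0,0,0],[0,0,10]],[[0,0,0],[0,0,10]],[[0,0,0],[0,0,10]],[[0,0,0],[0,0,10]],[[0,0,0],[0,0,10]],[[0,0,0],[0,0,10]],[[0,0,0],[0,0,10]],[[0,0,0],[0,0,10]],[[0,0,0],[0,0,0]]], "fingers": 0.46}}

```text
time: 58.2
tool_pos: [422.9, -60.4, 76.2]
tcp_rot: [3.141, 0.0, 1.619]
contact_force: [-0.3, 0.3, -0.3]
grip_width: 42.0
finger_force: 0.0
```

{"fn": "servo_tool", "kwargs": {"deltas": [[[0,0,0],[0,0,0]],[[0,0,0],[0,0,0]],[[0,0,0],[0,0,0]],[[0,0,0],[0,0,0]],[[0,0,0],[0,0,0]]], "fingers": 0}}

```text
time: 58.82
tool_pos: [422.8, -60.3, 76.0]
tcp_rot: [3.142, -0.0, 1.617]
contact_force: [0.3, 0.1, -0.6]
grip_width: 1.0
finger_force: 0.0
```

Run:
```python
from top import *
c=cam('wrist');im=bot.capture('wrist');o=bot.get_obs();np.savez('w10.npz',im=im,**c)
print(o['tool_pos'],o['tcp_rot'],o['grip_width'])
print(top(im,c,'red',(503,-57)))
plan(now(),down(*W([-63-129,-69]),10,np.pi/2+YAW),n=2)
```

```text
[422.82588945 -60.31970544  75.99251173] [ 3.14154520e+00 -8.20878571e-05  1.61726609e+00] 0.44931917662487686
(502.4, -56.9, np.float64(0.034), 110.3, 36.4)
2 rows: [[-0.0001, -0.0005, 0.033], [0.0, -0.0, 0.03]]
```

{"fn": "servo_tool", "kwargs": {"deltas": [[[0,0,0.035],[0,0,0]],[[0,0,0.031],[0,0,0]],[[0,0.009,0],[0,0,0]],[[0,0.008,0],[0,0,0]],[[0,0.008,0],[0,0,0]],[[0,0.008,0],[0,0,0]],[[0,0.008,0],[0,0,0]],[[0,0.008,0],[0,0,0]],[[0,0.008,0],[0,0,0]],[[0,0.008,0],[0,0,0]],[[0,0.008,0],[0,0,0]],[[0,0.008,0],[0,0,0]],[[0,0.008,0],[0,0,0]],[[0,0.008,0],[0,0,0]],[[0,0.008,0],[0,0,0]],[[0,0.008,0],[0,0,0]],[[0,0.003,0],[0,0,0]],[[0,0,0],[0,0,0]]]}}

```text
time: 61.12
tool_pos: [539.2, -54.9, 10.7]
tcp_rot: [3.141, 0.0, 1.617]
contact_force: [-2.9, 0.8, 5.6]
grip_width: -0.0
finger_force: 3.0
```

{"fn": "servo_tool", "kwargs": {"deltas": [[[0,0.002,0],[0,0,0]],[[0,0.002,0],[0,0,0]],[[0,0.002,0],[0,0,0]],[[0,0,0],[0,0,0]]]}}

```text
time: 61.62
tool_pos: [544.8, -54.6, 10.7]
tcp_rot: [-3.142, 0.0, 1.617]
contact_force: [-4.3, -0.3, 5.8]
grip_width: 0.5
finger_force: 3.5
```

{"fn": "servo_tool", "kwargs": {"deltas": [[[0,0.002,0],[0,0,0]],[[0,0.001,0],[0,0,0]],[[0,0,0],[0,0,0]]]}}

```text
time: 62.0
tool_pos: [545.8, -54.5, 10.7]
tcp_rot: [-3.137, -0.0, 1.618]
contact_force: [-10.0, -0.9, 9.1]
grip_width: 0.1
finger_force: 7.6
```

Run:
```python
from mv import *
A=down(526,-55,115,np.pi/2+.0455);plan(A,down(545,15,225,np.pi),n=9)
```

```text
9 rows: [[0.0049, 0.0074, -0.0122], [0.0, 0.0, -9.71]]
```

{"fn": "servo_tool", "kwargs": {"deltas": [[[0,0.001,0],[0,0,0]],[[0,0,0],[0,0,0]],[[0,-0.02,0],[0,0,0]],[[0,0,-0.03],[0,0,0]],[[0,0,-0.035],[0,0,0]],[[0,0,-0.04],[0,0,0]]]}}

```text
time: 62.75
tool_pos: [529.2, -55.4, 116.3]
tcp_rot: [3.141, -0.0, 1.617]
contact_force: [0.3, -0.3, 0.4]
grip_width: 0.4
finger_force: 0.0
```

{"fn": "servo_tool", "kwargs": {"deltas": [[[0.0049,0.0074,-0.0122],[0,0,-9.71]],[[0.0049,0.0074,-0.0122],[0,0,-9.71]],[[0.0049,0.0074,-0.0122],[0,0,-9.71]],[[0.0049,0.0074,-0.0122],[0,0,-9.71]],[[0.0049,0.0074,-0.0122],[0,0,-9.71]],[[0.0049,0.0074,-0.0122],[0,0,-9.71]],[[0.0049,0.0074,-0.0122],[0,0,-9.71]],[[0.0049,0.0074,-0.0122],[0,0,-9.71]],[[0.0049,0.0074,-0.0122],[0,0,-9.71]],[[0,0,0],[0,0,0]],[[0,0,0],[0,0,0]]], "fingers": 0.7}}

```text
time: 64.12
tool_pos: [547.6, 14.4, 224.6]
tcp_rot: [3.142, 0.0, 3.139]
contact_force: [0.3, -0.3, -0.4]
grip_width: 64.4
finger_force: 0.0
```

Run:
```python
from top import *
c=cam('wrist');im=bot.capture('wrist');o=bot.get_obs();np.savez('w11.npz',im=im,**c)
print(o['tool_pos'],o['tcp_rot'],o['grip_width'])
cv2.imwrite('pics/w11.png',cv2.resize(im[60:300,110:410,::-1],(750,600),interpolation=cv2.INTER_CUBIC))
```

```text
[547.46338706  14.33558225 224.32432129] [ 3.14152378e+00 -4.25327001e-04  3.13952362e+00] 64.02954077198108
```

View pics/w11.png

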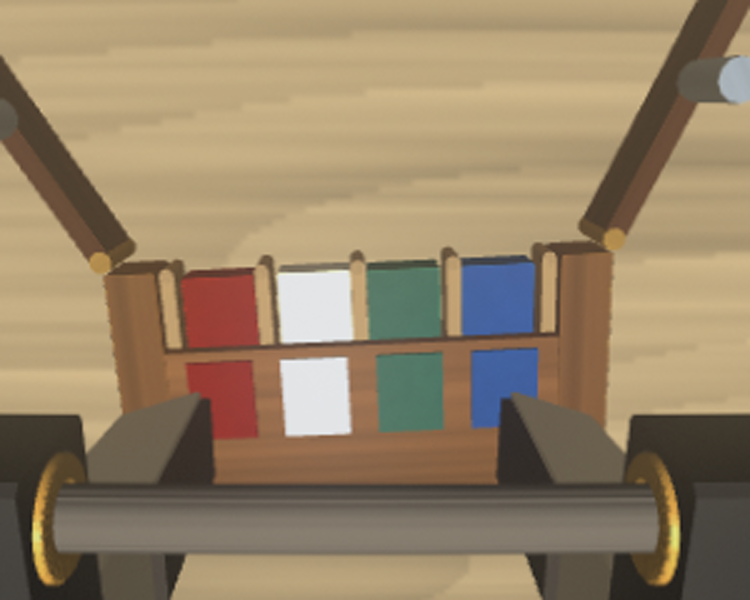

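```bash
sed -i 's/round(-x\/1000,4),round(y\/1000,4)/float(round(-x\/1000,4)),float(round(y\/1000,4))/' geo.py
python3 - <<'E'
from geo import *
plan(now(),down(467.3,160.8,115,np.pi),v=40)
arc('L',2.07,-.03,18)
plan(down(*post('L',-.03),115,np.pi),down(482.5,-140,115,np.pi),v=45)
arc('R',2.07,-.03,18)
E
```

```text
5 rows: [[0.0161, 0.0293, 0.0219], [0.0, -0.0, -0.02]]
[468.3 161.6] [[[0.0034, -0.0081, 0], [0, 0, 0]], [[0.0024, -0.0084, 0], [0, 0, 0]], [[0.0014, -0.0086, 0], [0, 0, 0]], [[0.0004, -0.0087, 0], [0, 0, 0]], [[-0.0006, -0.0087, 0], [0, 0, 0]], [[-0.0016, -0.0086, 0], [0, 0, 0]], [[-0.0026, -0.0083, 0], [0, 0, 0]], [[-0.0036, -0.008, 0], [0, 0, 0]], [[-0.0045, -0.0075, 0], [0, 0, 0]], [[-0.0053, -0.0069, 0], [0, 0, 0]], [[-0.0061, -0.0063, 0], [0, 0, 0]], [[-0.0068, -0.0055, 0], [0, 0, 0]], [[-0.0074, -0.0047, 0], [0, 0, 0]], [[-0.0079, -0.0038, 0], [0, 0, 0]], [[-0.0083, -0.0029, 0], [0, 0, 0]], [[-0.0085, -0.0019, 0], [0, 0, 0]], [[-0.0087, -0.0009, 0], [0, 0, 0]], [[-0.0087, 0.0002, 0], [0, 0, 0]]]
5 rows: [[0.0118, -0.0388, -0.0], [0.0, 0.0, 0.0]]
[ 482.1 -139.9] [[[0.0041, 0.0077, 0], [0, 0, 0]], [[0.0032, 0.0082, 0], [0, 0, 0]], [[0.0022, 0.0085, 0], [0, 0, 0]], [[0.0012, 0.0087, 0], [0, 0, 0]], [[0.0002, 0.0087, 0], [0, 0, 0]], [[-0.0008, 0.0087, 0], [0, 0, 0]], [[-0.0019, 0.0085, 0], [0, 0, 0]], [[-0.0028, 0.0083, 0], [0, 0, 0]], [[-0.0038, 0.0079, 0], [0, 0, 0]], [[-0.0047, 0.0074, 0], [0, 0, 0]], [[-0.0055, 0.0068, 0], [0, 0, 0]], [[-0.0063, 0.0061, 0], [0, 0, 0]], [[-0.0069, 0.0053, 0], [0, 0, 0]], [[-0.0075, 0.0045, 0], [0, 0, 0]], [[-0.008, 0.0036, 0], [0, 0, 0]], [[-0.0083, 0.0026, 0], [0, 0, 0]], [[-0.0086, 0.0017, 0], [0, 0, 0]], [[-0.0087, 0.0006, 0], [0, 0, 0]]]
```

{"fn": "servo_tool", "kwargs": {"deltas": [[[0.0161,0.0293,0.0219],[0,0,0]],[[0.0161,0.0293,0.0219],[0,0,0]],[[0.0161,0.0293,0.0219],[0,0,0]],[[0.0161,0.0293,0.0219],[0,0,0]],[[0.0161,0.0293,0.0219],[0,0,0]],[[0,0,0],[0,0,0]],[[0,0,0.03],[0,0,0]],[[0,0,0.029],[0,0,0]],[[0,0,0],[0,0,0]]]}}

```text
time: 65.3
tool_pos: [466.2, 160.0, 55.1]
tcp_rot: [-3.141, -0.003, 3.14]
contact_force: [0.1, -0.0, 0.9]
grip_width: 64.0
finger_force: 0.0
```

{"fn": "servo_tool", "kwargs": {"deltas": [[[0,0,0],[0,0,0]],[[0,0,0],[0,0,0]],[[0,0,0],[0,0,0]],[[0,0,0],[0,0,0]],[[0,0,0],[0,0,0]],[[0,0,0],[0,0,0]],[[0,0,0],[0,0,0]],[[0,0,0],[0,0,0]]], "fingers": 0}}

```text
time: 66.3
tool_pos: [466.9, 161.0, 56.5]
tcp_rot: [3.141, 0.0, -3.141]
contact_force: [-0.5, -0.9, 3.8]
grip_width: 17.2
finger_force: 30.0
```

{"fn": "servo_tool", "kwargs": {"deltas": [[[0.0034,-0.0081,0],[0,0,0]],[[0.0024,-0.0084,0],[0,0,0]],[[0.0014,-0.0086,0],[0,0,0]],[[0.0004,-0.0087,0],[0,0,0]],[[-0.0006,-0.0087,0],[0,0,0]],[[-0.0016,-0.0086,0],[0,0,0]],[[-0.0026,-0.0083,0],[0,0,0]],[[-0.0036,-0.008,0],[0,0,0]],[[-0.0045,-0.0075,0],[0,0,0]],[[-0.0053,-0.0069,0],[0,0,0]],[[-0.0061,-0.0063,0],[0,0,0]],[[-0.0068,-0.0055,0],[0,0,0]],[[-0.0074,-0.0047,0],[0,0,0]],[[-0.0079,-0.0038,0],[0,0,0]],[[-0.0083,-0.0029,0],[0,0,0]],[[-0.0085,-0.0019,0],[0,0,0]],[[-0.0087,-0.0009,0],[0,0,0]],[[0,0,0],[0,0,0]]]}}

```text
time: 68.55
tool_pos: [530.8, 54.4, 56.7]
tcp_rot: [3.14, -0.001, -3.14]
contact_force: [-2.9, 7.2, 8.3]
grip_width: 17.4
finger_force: 30.0
```

{"fn": "servo_tool", "kwargs": {"deltas": [[[-0.004,0,0],[0,0,0]],[[-0.003,0,0],[0,0,0]],[[-0.002,0,0],[0,0,0]],[[0,0,0],[0,0,0]]]}}

```text
time: 69.05
tool_pos: [536.8, 54.5, 56.7]
tcp_rot: [3.14, -0.007, -3.14]
contact_force: [-11.9, 6.2, 15.0]
grip_width: 17.3
finger_force: 30.0
```

{"fn": "servo_tool", "kwargs": {"deltas": [[[-0.0015,0,0],[0,0,0]],[[-0.0015,0,0],[0,0,0]],[[0,0,0],[0,0,0]]]}}

```text
time: 69.42
tool_pos: [537.1, 54.5, 56.6]
tcp_rot: [3.14, -0.013, -3.14]
contact_force: [-21.1, 4.7, 22.0]
grip_width: 17.5
finger_force: 30.0
```

{"fn": "servo_tool", "kwargs": {"deltas": [[[0.002,0,0],[0,0,0]],[[0,0,0],[0,0,0]],[[0,0,0],[0,0,0]],[[0,0,-0.03],[0,0,0]],[[0,0,-0.03],[0,0,0]],[[0.0113,-0.0389,0],[0,0,0]],[[0.0113,-0.0389,0],[0,0,0]],[[0.0113,-0.0389,0],[0,0,0]],[[0.0113,-0.0389,0],[0,0,0]],[[0.0113,-0.0389,0],[0,0,0]],[[0,0,0],[0,0,0]],[[0,0,0.03],[0,0,0]],[[0,0,0.03],[0,0,0]],[[0,0,0],[0,0,0]]], "fingers": 0.5}}

```text
time: 71.18
tool_pos: [483.7, -140.0, 54.6]
tcp_rot: [3.139, -0.004, -3.14]
contact_force: [-0.1, 0.7, -0.0]
grip_width: 45.8
finger_force: 0.0
```

{"fn": "servo_tool", "kwargs": {"deltas": [[[0,0,0],[0,0,0]],[[0,0,0],[0,0,0]],[[0,0,0],[0,0,0]],[[0,0,0],[0,0,0]],[[0,0,0],[0,0,0]],[[0,0,0],[0,0,0]],[[0,0,0],[0,0,0]]], "fingers": 0}}

```text
time: 72.05
tool_pos: [485.3, -141.0, 57.0]
tcp_rot: [3.141, 0.001, -3.141]
contact_force: [0.3, 3.1, 7.2]
grip_width: 17.4
finger_force: 30.0
```

{"fn": "servo_tool", "kwargs": {"deltas": [[[0.0041,0.0077,0],[0,0,0]],[[0.0032,0.0082,0],[0,0,0]],[[0.0022,0.0085,0],[0,0,0]],[[0.0012,0.0087,0],[0,0,0]],[[0.0002,0.0087,0],[0,0,0]],[[-0.0008,0.0087,0],[0,0,0]],[[-0.0019,0.0085,0],[0,0,0]],[[-0.0028,0.0083,0],[0,0,0]],[[-0.0038,0.0079,0],[0,0,0]],[[-0.0047,0.0074,0],[0,0,0]],[[-0.0055,0.0068,0],[0,0,0]],[[-0.0063,0.0061,0],[0,0,0]],[[-0.0069,0.0053,0],[0,0,0]],[[-0.0075,0.0045,0],[0,0,0]],[[-0.008,0.0036,0],[0,0,0]],[[-0.0083,0.0026,0],[0,0,0]],[[-0.0086,0.0017,0],[0,0,0]],[[0,0,0],[0,0,0]]]}}

```text
time: 74.3
tool_pos: [539.2, -27.1, 56.0]
tcp_rot: [3.14, -0.0, -3.141]
contact_force: [-1.2, 5.6, -1.3]
grip_width: 16.5
finger_force: 29.8
```

{"fn": "servo_tool", "kwargs": {"deltas": [[[-0.003,0,0],[0,0,0]],[[-0.002,0,0],[0,0,0]],[[0,0,0],[0,0,0]]]}}

```text
time: 74.68
tool_pos: [543.2, -26.4, 56.0]
tcp_rot: [3.139, -0.001, -3.141]
contact_force: [-1.8, 7.5, 0.9]
grip_width: 16.4
finger_force: 29.6
```

{"fn": "servo_tool", "kwargs": {"deltas": [[[-0.0015,0,0],[0,0,0]],[[-0.0015,0,0],[0,0,0]],[[0,0,0],[0,0,0]]]}}

```text
time: 75.05
tool_pos: [546.1, -26.1, 56.0]
tcp_rot: [3.139, -0.002, -3.141]
contact_force: [-2.3, 9.9, 2.4]
grip_width: 16.1
finger_force: 29.5
```

{"fn": "servo_tool", "kwargs": {"deltas": [[[0,0,0],[0,0,0]],[[0,0,0],[0,0,0]],[[0,0,0],[0,0,0]],[[0,0,-0.03],[0,0,0]],[[0,0,-0.045],[0,0,0]],[[0,0.02,-0.05],[0,0,0]],[[0,0.02,-0.045],[0,0,0]],[[0,0,0],[0,0,0]],[[0,0,0],[0,0,0]]], "fingers": 0.5}}

```text
time: 76.18
tool_pos: [546.6, 11.7, 225.6]
tcp_rot: [-3.141, -0.001, -3.141]
contact_force: [-0.9, -0.2, -0.8]
grip_width: 46.2
finger_force: 0.0
```

Run:
```python
from top import *
c=cam('wrist');im=bot.capture('wrist');o=bot.get_obs();np.savez('w12.npz',im=im,**c)
print(o['tool_pos'],o['tcp_rot'])
for s in 'LR':
    for t in (0,.1,.2): print(s,t,post(s,t).round(1),((proj(c,[[*post(s,t),84]])[0]-[110,60])*2.5).round(0))
cv2.imwrite('pics/w12.png',cv2.resize(im[60:300,110:410,::-1],(750,600),interpolation=cv2.INTER_CUBIC))
```

```text
[546.28844871  11.5452424  225.0121209 ] [ 3.14154577e+00 -2.21615695e-03 -3.14119013e+00]
L 0 [539.2  53.8] [462. 268.]
L 0.1 [531.7  53.8] [463. 249.]
L 0.2 [524.2  54.6] [466. 231.]
R 0 [542.8 -26.1] [263. 276.]
R 0.1 [535.3 -26.8] [260. 258.]
R 0.2 [528.  -28.3] [256. 240.]
```

View pics/w12.png

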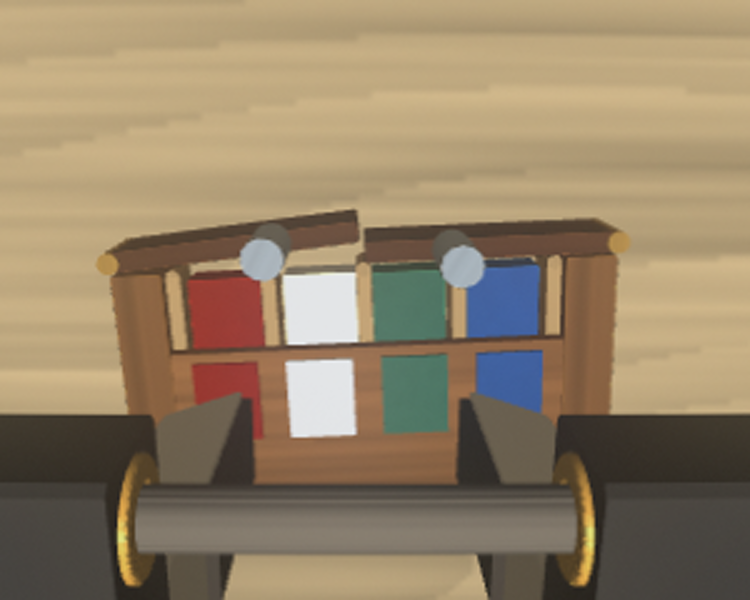

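{"fn": "servo_tool", "kwargs": {"deltas": [[[0.0205,-0.0193,0.05],[0,0,0]],[[0.0205,-0.0193,0.05],[0,0,0]],[[0,0,0.02],[0,0,0]],[[0,0,0],[0,0,0]],[[0,0,0],[0,0,0]],[[0,0,0.025],[0,0,0]],[[0,0,0.023],[0,0,0]],[[0,0,0],[0,0,0]],[[-0.005,0,0],[0,0,0]],[[-0.005,0,0],[0,0,0]],[[-0.003,0,0],[0,0,0]],[[0,0,0],[0,0,0]]], "fingers": 0}}

```text
time: 77.72
tool_pos: [519.5, -26.7, 58.6]
tcp_rot: [-3.141, 0.001, -3.141]
contact_force: [0.1, 0.6, 0.2]
grip_width: 0.3
finger_force: 0.0
```

{"fn": "servo_tool", "kwargs": {"deltas": [[[-0.002,0,0],[0,0,0]],[[-0.002,0,0],[0,0,0]],[[0,0,0],[0,0,0]]]}}

```text
time: 78.1
tool_pos: [522.2, -26.5, 58.2]
tcp_rot: [3.141, -0.002, -3.141]
contact_force: [-3.9, -0.3, 2.9]
grip_width: 0.5
finger_force: 2.0
```

{"fn": "servo_tool", "kwargs": {"deltas": [[[-0.002,0,0],[0,0,0]],[[-0.001,0,0],[0,0,0]],[[0,0,0],[0,0,0]]]}}

```text
time: 78.47
tool_pos: [522.5, -26.4, 58.0]
tcp_rot: [3.141, -0.008, -3.14]
contact_force: [-13.2, -1.7, 9.0]
grip_width: 0.5
finger_force: 6.5
```

{"fn": "servo_tool", "kwargs": {"deltas": [[[-0.002,0,0],[0,0,0]],[[0,0,0],[0,0,0]],[[0.024,0,0],[0,0,0]],[[0,0.04,0],[0,0,0]],[[0,0.04,0],[0,0,0]],[[-0.007,0,0],[0,0,0]],[[-0.006,0,0],[0,0,0]],[[0,0,0],[0,0,0]]]}}

```text
time: 79.47
tool_pos: [517.6, 52.5, 58.2]
tcp_rot: [-3.142, 0.001, 3.141]
contact_force: [0.6, -0.4, 0.1]
grip_width: 0.2
finger_force: 0.0
```

{"fn": "servo_tool", "kwargs": {"deltas": [[[-0.003,0,0],[0,0,0]],[[-0.003,0,0],[0,0,0]],[[0,0,0],[0,0,0]]]}}

```text
time: 79.85
tool_pos: [518.7, 52.6, 57.8]
tcp_rot: [-3.141, -0.009, -3.141]
contact_force: [-14.2, -1.8, 9.7]
grip_width: 0.5
finger_force: 6.7
```

Both doors are firm against their stops. Next I back off, lift and verify.

{"fn": "servo_tool", "kwargs": {"deltas": [[[0.02,0,0],[0,0,0]],[[0,0,-0.05],[0,0,0]],[[0,-0.02,-0.06],[0,0,0]],[[-0.02,-0.02,-0.055],[0,0,0]],[[-0.025,0,0],[0,0,0]],[[0,0,0],[0,0,0]],[[0,0,0],[0,0,0]]]}}

```text
time: 80.72
tool_pos: [546.8, 13.5, 221.6]
tcp_rot: [3.141, -0.002, -3.141]
contact_force: [-0.3, 0.3, 0.8]
grip_width: 0.3
finger_force: 0.0
```

Run:
```python
from top import *
im=bot.capture('wrist');s=bot.capture('scene')
a=cv2.resize(im[60:260,110:410],(600,400),interpolation=cv2.INTER_CUBIC)
b=cv2.resize(s,None,fx=.0+600/512,fy=600/512)[165:365]
cv2.imwrite('pics/end.png',np.vstack([a,b])[...,::-1])
```

```text
(no output)
```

View pics/end.png

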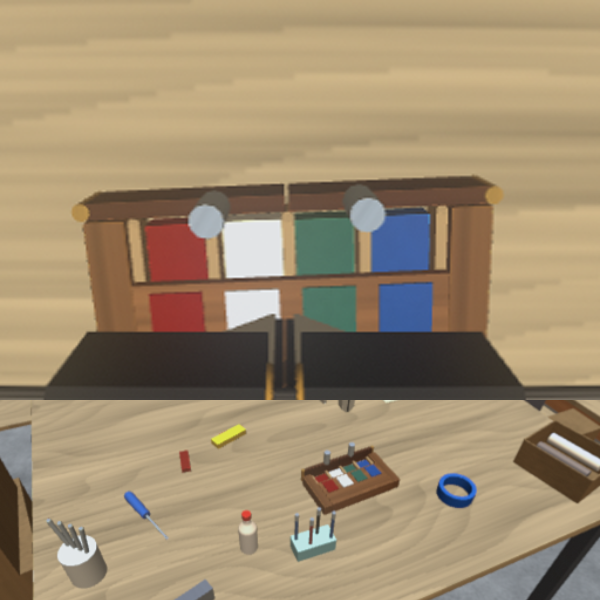

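The picture shows both doors shut in line (posts at about (207,222) and (367,215)), all four stones home, and the bystanders undisturbed.

```bash
python3 -c "
from plant import bot
print(bot.close_job())"
```

```text
the job is handed in; nothing more can be done
None
```

All four stones are fully home in the bays of their own colour, both doors are shut against their stops, the bystanders were left where they were, and the job is handed in at about 81 s; no verdict came back.

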